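Hook a jammed slide latch out of the feed track

TASK

Take the hooked pick (the one with the square handle) from the tool stand, reach it down through the slot into the eye of the latch's sliding tongue and gently drag the stuck latch completely out of the feed track's open mouth, so that it lies flat on the blue mat in front of it, without ever touching the latch with the gripper. Then put the pick back upright in its place in the stand; never force the pick in the track, and leave everything else where it is.

Things in the scene. Friction and masses are not known exactly. Their poses are not given: they have to be found in the camera images.
- track: Feed track (all sizes in mm): fixed aluminium block 116 (own x) x 70 x 22.5 high, on the blue mat (2 thick). Origin: centre of underside. Channel along x through the middle: floor 3 above origin, 22 wide, 13.5 high, roofed by two lips 6 thick (tops 22.5 above origin) that leave an open slot 11 wide on the centre line, all along. Open at x = -58 (mouth), closed from x = 50.
- track_mouth (a point): Centre of the channel's floor at the open mouth. Axes as the track's: x points into the track; the latch is pulled towards -x and drops 3 onto the mat. 14 inside the mouth two sprung brass noses stand 2.5 into the channel from the side walls: pulling the latch past them takes a few newtons, then it rubs. The slot stays clear for the pick.
- latch: Jammed slide latch, loose steel channel 64 (own x, along the track) x 20 x 12 high, 50 to 105 g, wholly inside the track behind the noses. Origin: centre of underside. In it slides, along x, a tongue (see latch_middle).
- latch_middle (a point): Latch's centre, level with the tongue's top (12 above latch origin). Tongue: dark steel, 44 x 13.5 x 3 thick, free space below; in its middle the eye, a through hole 14 (x) x 9 wide. The tongue stands anywhere up to 10 either way along x (rubs 0.3 N): poses do not tell where, find the eye by feel or sight. Pulled, it slides to its stop, then takes the latch along.
- pick: Hooked pick, loose, about 80 g, upright in the stand. Origin: on its axis, underside of a steel collar (30 across, 4 thick) that rests on the stand. Above: square green handle 16 x 16, from 4 to 60 above origin. Below: steel shank 5 x 5 down to 42 below origin; at its end a toe 4 thick stands out to the pick's -x, to 8.5 from the axis. So the foot spans x -8.5 to 2.5, 5 wide.
- pick_toe (a point): Underside of the foot, mid-length: 42 below, 3 to -x of the pick's origin. In use the toe points to the mouth: through the eye, foot about 2 above the floor, then pull; the toe goes under the tongue. Landing on the tongue it stops 12 above the channel floor. To unhook, go back (away from the mouth) 6 to 9, then lift.
- stand: Fixed wooden tool stand 60 (x) x 126 (y) x 56 high, on the mat. Origin: centre of underside. Top plate 6 thick with two through holes 18 (x) x 10 (y) at x = 0, y = +35 and -35: one holds the pick (its axis at about x = +3, toe to the stand's -x, the robot's side), the other an awl; which is which varies. In place, the pick's collar rests on the plate.
- awl: Straight awl with a round green handle ending in a ball (28 across, 60 high over the stand's top) and the same collar, in the other hole of the stand; no toe. To be left alone.
- hasp_a: Loose flat steel hasp 58 x 20 x 3, lying beside the track to its +y side. Bystander.
- hasp_b: Loose flat steel hasp 58 x 20 x 3, lying beside the track to its -y side. Bystander.
- screwdriver: Screwdriver lying on the mat. Bystander.
- screw_jar: Small jar 48 across, 55 high, on the left of the table. Bystander.
There are look-alikes about, which are no part of the job. Several things have the shape of the stand; the one meant has the colours described above. What is shaped like the pick but pink is not meant.

How it is judged:
On the way, in this order (a step that is already met when the one before it is completed fails the run):
1. the hooked pick is lifted clear of the stand (z of pick in the frame of stand above 0.096 m), for 0.1 s.
2. the pick's foot is down inside the channel, below the tongue's top, while the latch is still inside (z of pick_toe in the frame of track below 0.0115 m and x of each of pick_toe, latch in the frame of track_mouth above 0.03 m), for 0.1 s.
3. the latch is wholly out of the track's mouth (x of latch in the frame of track_mouth below -0.0325 m), for 0.1 s.
At the end, for the whole second after the job is handed in: The latch lies flat (within 0.1 rad) and still on the mat, its middle 32.5 to 160 mm before the mouth (wholly out) and within 80 mm of the track's centre line; the pick stands still and upright (within 0.1 rad) in a hole of the stand, its collar down on the plate (within 3 mm) (x of latch in the frame of track_mouth between -0.16 and -0.0325 m and y of latch in the frame of track_mouth between -0.08 and 0.08 m and height (world z) of latch below 0.006 m and angle between each of latch, pick's own z axis and vertical below 0.1 rad and linear speed of each of latch, pick below 0.01 m/s and z of pick in the frame of stand between 0.053 and 0.059 m and horizontal distance between pick and stand below 0.05 m); the robot touches nothing.
It fails at once if the gripper or arm touches the latch (contact force between any of the fingers, the arm and latch above 0.5 N).
It fails at once if the pick is forced: more than 25 N against the track (contact force between pick and track above 25 N).
It fails at once if the pick is forced: more than 25 N against the latch (contact force between pick and latch above 25 N).
It fails at once if the awl, a hasp, the screwdriver or the jar is moved by more than 20 mm (distance of any of awl, hasp_a, hasp_b, screwdriver, screw_jar from where it was at the start of the episode above 0.02 m).
It also fails if it takes over 72 s, if anything falls off the work surface, if the arm or the gripper's body presses on something with over 40 N, if the wrist force passes 120 N, or if a joint passes its speed limit or range.

ROBOT

A 7-joint arm with a two-finger parallel gripper is mounted at the origin on the work surface. World frame = base frame: x ahead of the robot, y to its left, z up, the work surface at z = 0. Lengths are in m, angles in rad, forces in N, time in s.
With the tool pointing down it reaches from about 0.425 to 0.825 m from the base axis. Payload 3.6 kg.
Tool frame: the origin (TCP) lies between the finger pads; the fingertips stand 19 mm ahead of it and the grasp point (between the pads) is the TCP (nose_length is the distance from the TCP to the fingertips, in m); z points along the fingers, x is the direction in which the jaws open and shut, and the axes are right-handed (so a half turn about z gives the same grasp; the last joint's range is limited). The gripper opens to 93 mm and grips with 3 to 60 N. Pads are 15 mm wide; open, the fingers measure 128 mm over their backs; the gripper's body (75 mm by 188 mm) begins 65 mm behind the grasp point.
Start: joints at [-1.254, 0.615, -0.013, 1.423, 0.008, 1.103, -0.04], TCP at [0.219, 0.612, 0.238] pointing down, gripper open.
Joint ranges: [-3.12, 3.12], [-0.3, 2.06], [-1.34, 1.32], [0.26, 2.42], [-1.36, 4.5], [0.01, 1.98], [-2.84, 2.84]. Speed limits (rad/s): [2.79, 2.79, 3.14, 3.14, 3.14, 3.14, 3.14].

INTERFACE

Orientations are given as a rotation vector (axis times angle).
In Python, from rig import * gives the robot as it stands.
- The arm moves only by the tool drive_tool, never from a script. Its argument "moves" is a list of rows, each an object of numbers: "jaw": the opening, from 0 (shut) to 1 (fully open); "dx", "dy", "dz": the shift along the world's x, y, z in m; "turn": the turn about the world's z in degrees. A call has exactly 5 rows; each row shifts and turns the pose as measured when the row begins; what a row does not reach is not made up. A row lasts 1/12 s, in which the tool goes at most 41.7 mm and 7.16 degrees, less where a joint would pass 70% of its speed; a pose out of reach is approached as far as the arm can. A call is refused whole if a number of a shift passes 0.0417 or a number of a turn 7.16, either way. A call with a gripper value outside its range is refused whole. The fingers move at their own pace and stop on an object; "newtons" is the grip in N (left out, the last holds). Time passes only in rows, so rows that do not move let the fingers close, or fill a call up. It gives the time, the measured TCP pose, the force and the opening at its end, in the units of the state.
- observe(): the state, without advancing time (a new reading comes with each control period).
- read_camera(name): name is "scene" or "side" or "wrist"; returns the picture (400x640x3 uint8, red, green, blue); there is no depth.
- camera_info(name): a dict with "K" (3x3 intrinsics, pixels), "position" and "rotation" of the camera in the world. Camera axes: x right, y up, looking along -z (the intrinsics and any distortion apply to the point x, -y, -z); pixel columns grow to the right and rows downward; lengths in m; the calibration is good to about 2 mm. A picture is of the moment at which its call begins: read the wrist's pose just before it. camera_info takes no time and is no camera call; for the wrist camera it gives the pose at the moment of the call.
- finish_job(): hands the job in, once; it reports no verdict.
The state is a dict: "time_s": time; "joint_positions": joint angles; "dq": joint speeds; "joint_torque": joint torques, N m; "eef_pos": TCP position; "tcp_rot": TCP orientation; "ft_force": force on the tool from outside, world axes, zero at the start; "ft_torque": the same for the moment, N m; "opening": finger opening in m.
Only numpy, scipy, OpenCV 4.12 (cv2) and the standard library are available. Lean on these libraries where they do the work, as an engineer would, in place of code of your own. Each camera call takes 0.05 s, during which the arm holds its last target. There are 200 camera calls.

## Working session

There is one attempt and no reset: what is moved stays moved. The work goes in short steps, Python scripts to look and compute and a tool call to move; the robot and the scene stay as the last step left them, time stands still between calls to the robot, and variables do not carry over. Pictures are saved under pics/ and viewed, about 8 in all and at most 12, crops included, and the job is handed in when it is done.

Besides the shell and the picture viewer there is one more tool, called after ">>>" by a JSON object that holds its "api" and its "payload", one argument or row to a line. drive_tool: Moves the arm, as the interface text tells. Its arguments: {"type":"object","properties":{"moves":{"type":"array"},"newtons":{"type":"number"}},"required":["moves"]}

```bash
mkdir -p pics; ls
cat > h.py <<'E'
from rig import *
import numpy as np, cv2
def save(n,im,crop=None,s=1):
    if crop: x0,y0,x1,y1=crop; im=im[y0:y1,x0:x1]
    if s!=1: im=cv2.resize(im,None,fx=s,fy=s,interpolation=cv2.INTER_CUBIC)
    cv2.imwrite('pics/'+n+'.png',im[:,:,::-1])
def ray(ci,u,v):
    K=np.array(ci['K']);R=np.array(ci['rotation'])
    p=np.linalg.solve(K,[u,v,1.0]); d=R@np.array([p[0],-p[1],-p[2]])
    return np.array(ci['position']),d
def onz(ci,u,v,z):
    o,d=ray(ci,u,v); return o+d*(z-o[2])/d[2]
def proj(ci,P):
    K=np.array(ci['K']);R=np.array(ci['rotation'])
    c=R.T@(np.array(P)-np.array(ci['position'])); q=K@np.array([c[0],-c[1],-c[2]]); return q[:2]/q[2]
E
python3 - <<'E'
from h import *
import pickle
s=observe();print({k:np.round(v,3) for k,v in s.items()})
for n in ['scene','side','wrist']:
    ci=camera_info(n);im=read_camera(n);np.save('pics/%s0.npy'%n,im);pickle.dump(ci,open('pics/%s0.pkl'%n,'wb'))
    print(n,ci)
    save(n+'0',im)
E
```

```text
pics
{'time_s': np.float64(0.0), 'joint_positions': array([-1.254,  0.616, -0.013,  1.425,  0.008,  1.103, -0.04 ]), 'dq': array([-0.   , -0.   ,  0.   , -0.001, -0.   , -0.002, -0.003]), 'joint_torque': array([ 1.0000e-03, -4.5894e+01,  2.0900e-01, -1.6574e+01, -6.1000e-02,
        2.0000e-02,  0.0000e+00]), 'eef_pos': array([0.219, 0.611, 0.237]), 'tcp_rot': array([ 2.567,  1.808, -0.003]), 'ft_force': array([ 0.76 , -0.226, -0.441]), 'ft_torque': array([-0.053,  0.024,  0.006]), 'opening': np.float64(0.093)}
scene {'K': array([[444.84601127,   0.        , 309.44452703],
       [  0.        , 444.84601127, 203.82188227],
       [  0.        ,   0.        ,   1.        ]]), 'position': array([ 1.15770037, -0.35174211,  0.84918068]), 'rotation': array([0.69707054, 0.41339613, 1.00357216])}
side {'K': array([[475.20057524,   0.        , 315.51016511],
       [  0.        , 475.20057524, 197.55518038],
       [  0.        ,   0.        ,   1.        ]]), 'position': array([-0.11232633, -0.88088589,  0.98512797]), 'rotation': array([ 0.84347491, -0.25204827, -0.59261903])}
wrist {'K': array([[325.80275227,   0.        , 319.68891302],
       [  0.        , 325.80275227, 198.91201964],
       [  0.        ,   0.        ,   1.        ]]), 'position': array([0.15036789, 0.63501691, 0.38405475]), 'rotation': array([-0.22933637, -0.15852878,  1.22048618])}
```

```bash
sed -i "s/R=np.array(ci\['rotation'\])/R=cv2.Rodrigues(np.array(ci['rotation'],float))[0]/" h.py; grep -n Rodr h.py
```

```text
8:    K=np.array(ci['K']);R=cv2.Rodrigues(np.array(ci['rotation'],float))[0]
14:    K=np.array(ci['K']);R=cv2.Rodrigues(np.array(ci['rotation'],float))[0]
```

View pics/scene0.png

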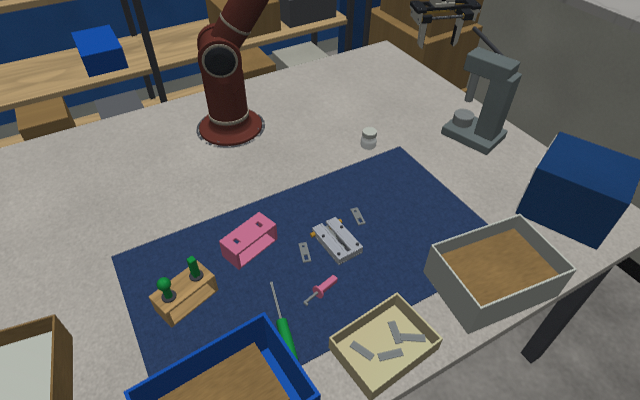

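View pics/side0.png

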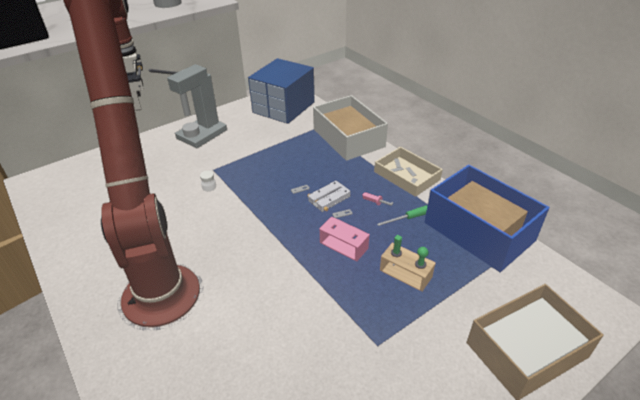

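Scene view: the wooden stand is at about (183,292), with the ball-handled awl at (164,287) and the square-handled pick at (194,267). Look-alikes are the pink stand (248,238), the pink lying tool (322,290) and the green screwdriver (284,330). The track is at (338,240) with hasps at (305,252) and (358,216), and the jar is at (369,137). I'll check the choice with one close crop.

Run:
```python
from h import *
a=np.load('pics/scene0.npy');b=np.load('pics/side0.npy')
f=lambda im,x0,y0,x1,y1:cv2.resize(im[y0:y1,x0:x1],(400,300),interpolation=cv2.INTER_CUBIC)
m=np.vstack([np.hstack([f(a,140,245,240,320),f(a,290,195,390,270)]),np.hstack([f(b,370,225,450,285),f(b,285,165,365,225)])])
save('crop1',m)
```

```text
(no output)
```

View pics/crop1.png

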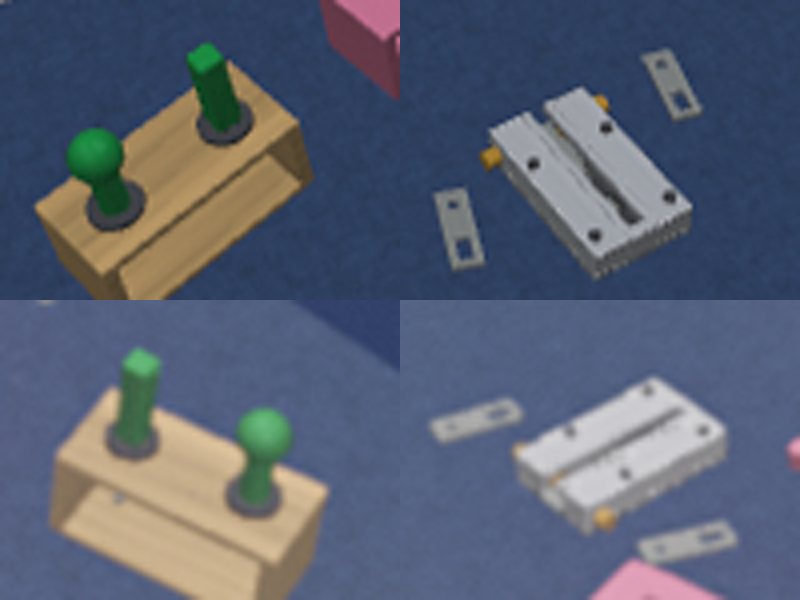

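The crop confirms the square-handled pick (top at scene (192,259), side (398,237)) next to the ball awl. The track's brass buttons, and so its mouth, face the robot. Next I'll triangulate.

Run:
```python
from h import *
import pickle
S=pickle.load(open('pics/scene0.pkl','rb'));D=pickle.load(open('pics/side0.pkl','rb'))
c=lambda x,y:(140+x/4-.375,245+y/4-.375)
t=lambda x,y:(290+(x-400)/4-.375,195+y/4-.375)
e=lambda x,y:(370+x/5-.4,225+(y-300)/5-.4)
g=lambda x,y:(285+(x-400)/5-.4,165+(y-300)/5-.4)
def show(l,ci,pts,z):
    P=np.array([onz(ci,*p,z)[:2] for p in pts]);print(l,np.round(P,4).tolist(),'mean',np.round(P.mean(0),4),'sides',np.round(np.linalg.norm(np.roll(P,-1,0)-P,axis=1),4));
    for i in range(4): 
        d=np.roll(P,-1,0)[i]-P[i];print('  ang',round(np.degrees(np.arctan2(d[1],d[0])),1))
show('stand scene',S,[c(36,207),c(229,62),c(298,122),c(104,272)],.058)
show('stand side',D,[e(55,456),e(112,387),e(328,490),e(277,560)],.058)
show('track scene',S,[t(489,131),t(582,88),t(691,208),t(590,263)],.0245)
show('track side',D,[g(517,455),g(655,378),g(727,432),g(587,517)],.0245)
def tri(p,q):
    o,d=ray(S,*p);a,b=ray(D,*q);d/=np.linalg.norm(d);b/=np.linalg.norm(b)
    x=np.linalg.lstsq(np.c_[d,-b],a-o,rcond=None)[0];u,v=o+d*x[0],a+b*x[1];print('tri',np.round((u+v)/2,4),'gap',np.round(np.linalg.norm(u-v),4))
tri(c(207,54),e(141,360)); tri(c(225,120),e(133,440))
print(onz(S,*c(207,54),.118),onz(D,*e(141,360),.118))
print('collar',onz(S,*c(225,123),.060),onz(D,*e(133,440),.060))
```

```text
stand scene [[0.5507, -0.3975], [0.5101, -0.2791], [0.567, -0.2601], [0.6054, -0.3778]] mean [ 0.5583 -0.3286] sides [0.1251 0.0599 0.1238 0.0581]
  ang 108.9
  ang 18.5
  ang -71.9
  ang -160.2
stand side [[0.5084, -0.2793], [0.5666, -0.26], [0.605, -0.381], [0.5502, -0.3984]] mean [ 0.5576 -0.3297] sides [0.0613 0.127  0.0574 0.1262]
  ang 18.4
  ang -72.4
  ang -162.4
  ang 109.3
track scene [[0.5256, 0.005], [0.523, 0.0738], [0.6372, 0.0793], [0.6424, 0.0059]] mean [0.5821 0.041 ] sides [0.0689 0.1144 0.0736 0.1168]
  ang 92.2
  ang 2.8
  ang -86.0
  ang -179.5
track side [[0.5192, 0.0696], [0.6357, 0.079], [0.6384, 0.0078], [0.5196, -0.0041]] mean [0.5782 0.0381] sides [0.1169 0.0713 0.1194 0.0736]
  ang 4.6
  ang -87.9
  ang -174.3
  ang 90.3
tri [ 0.5483 -0.2933  0.117 ] gap 0.0015
tri [ 0.5479 -0.295   0.0592] gap 0.002
[ 0.54874844 -0.29274495  0.118     ] [ 0.54758567 -0.29482922  0.118     ]
collar [ 0.5498243  -0.29474267  0.06      ] [ 0.54747214 -0.29658076  0.06      ]
```

>>> {"api": "drive_tool", "payload": {
  "moves": [
    {"dx":0.018,"dy":-0.037,"turn":-7,"jaw":0.6},
    {"dx":0.018,"dy":-0.037,"turn":-7},
    {"dx":0.018,"dy":-0.037,"turn":-7},
    {"dx":0.018,"dy":-0.037,"turn":-7},
    {"dx":0.018,"dy":-0.037,"turn":-7}
  ]
}}

```text
invalid input
```

>>> {"api": "drive_tool", "payload": {
  "moves": [
    {"dx":0.018,"dy":-0.037,"turn":-7},
    {"dx":0.018,"dy":-0.037,"turn":-7},
    {"dx":0.018,"dy":-0.037,"turn":-7},
    {"dx":0.018,"dy":-0.037,"turn":-7},
    {"dx":0.018,"dy":-0.037,"turn":-4}
  ]
}}

```text
invalid input
```

>>> {"api": "drive_tool", "payload": {
  "moves": [
    {"dx":0.018,"dy":-0.037},
    {"dx":0.018,"dy":-0.037},
    {"dx":0.018,"dy":-0.037},
    {"dx":0.018,"dy":-0.037},
    {"dx":0.0,"dy":0.0}
  ]
}}

```text
invalid input
```

>>> {"api": "drive_tool", "payload": {
  "moves": [
    {"dx":0.018,"dy":-0.037,"dz":0,"turn":-7,"jaw":0.6},
    {"dx":0.018,"dy":-0.037,"dz":0,"turn":-7,"jaw":0.6},
    {"dx":0.018,"dy":-0.037,"dz":0,"turn":-7,"jaw":0.6},
    {"dx":0.018,"dy":-0.037,"dz":0,"turn":-7,"jaw":0.6},
    {"dx":0.018,"dy":-0.037,"dz":0,"turn":-7,"jaw":0.6}
  ]
}}

```text
time_s: 0.57
eef_pos: [0.3005, 0.4291, 0.2327]
tcp_rot: [-2.988, -0.944, 0.008]
ft_force: [1.2, 0.5, -0.3]
opening: 0.0641
```

>>> {"api": "drive_tool", "payload": {
  "moves": [
    {"dx":0.022,"dy":-0.035,"dz":0.001,"turn":-7,"jaw":0.6},
    {"dx":0.022,"dy":-0.035,"dz":0.001,"turn":-7,"jaw":0.6},
    {"dx":0.022,"dy":-0.035,"dz":0.001,"turn":-3,"jaw":0.6},
    {"dx":0.022,"dy":-0.035,"dz":0.001,"turn":0,"jaw":0.6},
    {"dx":0.022,"dy":-0.035,"dz":0.001,"turn":0,"jaw":0.6}
  ]
}}

```text
time_s: 0.98
eef_pos: [0.4077, 0.2505, 0.2374]
tcp_rot: [-3.097, -0.474, 0.009]
ft_force: [1.2, -0.1, 0.3]
opening: 0.0558
```

>>> {"api": "drive_tool", "payload": {
  "moves": [
    {"dx":0.02,"dy":-0.035,"dz":0.0,"turn":0,"jaw":0.6},
    {"dx":0.02,"dy":-0.035,"dz":0.0,"turn":0,"jaw":0.6},
    {"dx":0.02,"dy":-0.035,"dz":0.0,"turn":0,"jaw":0.6},
    {"dx":0.02,"dy":-0.035,"dz":0.0,"turn":0,"jaw":0.6},
    {"dx":0.02,"dy":-0.03,"dz":0.0,"turn":0,"jaw":0.6}
  ]
}}

```text
time_s: 1.4
eef_pos: [0.5095, 0.0721, 0.2378]
tcp_rot: [-3.097, -0.474, 0.009]
ft_force: [0.4, 0.7, 0.7]
opening: 0.0558
```

>>> {"api": "drive_tool", "payload": {
  "moves": [
    {"dx":0.0,"dy":-0.02,"dz":0.0,"turn":0,"jaw":0.6},
    {"dx":0.0,"dy":0,"dz":0.0,"turn":0,"jaw":0.6},
    {"dx":0.0,"dy":0,"dz":0.0,"turn":0,"jaw":0.6},
    {"dx":0,"dy":0,"dz":0.0,"turn":0,"jaw":0.6},
    {"dx":0,"dy":0,"dz":0.0,"turn":0,"jaw":0.6}
  ]
}}

```text
time_s: 1.82
eef_pos: [0.5124, 0.0422, 0.2372]
tcp_rot: [-3.105, -0.451, 0.007]
ft_force: [0.2, 0.4, -0.0]
opening: 0.0558
```

Run:
```python
from h import *
import pickle
ci=camera_info('wrist');s=observe();im=read_camera('wrist');np.save('pics/w1.npy',im);pickle.dump(ci,open('pics/w1.pkl','wb'));save('w1',im)
print(s['eef_pos'],s['tcp_rot'],ci['position'],proj(ci,[.58,.039,.0245]),np.round(s['joint_positions'],2))
```

```text
[0.512373   0.04219348 0.23720659] [-3.1052771  -0.45066712  0.00737033] [0.49158554 0.10958826 0.38496771] [377.62180149 197.2707973 ] [-0.35  0.42  0.32  1.82 -0.17  0.94  0.34]
```

View pics/w1.png

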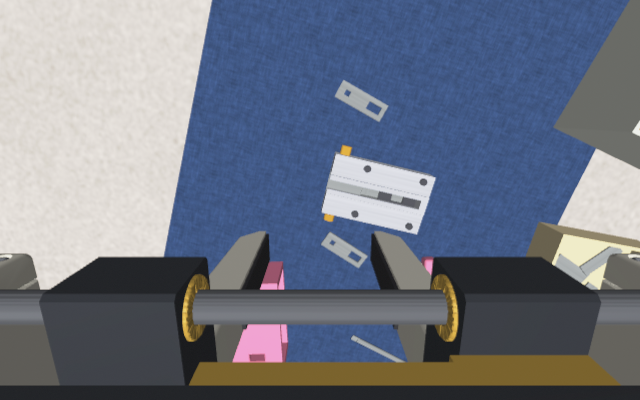

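Wrist view: track at (380,192), mouth at left with brass buttons at (346,151) and (329,217), tongue and eye visible in the slot at about (370–420,195). I'll go closer to measure the track and the eye.

>>> {"api": "drive_tool", "payload": {
  "moves": [
    {"dx":0.015,"dy":0,"dz":-0.03,"turn":0,"jaw":0.6},
    {"dx":0.015,"dy":0,"dz":-0.03,"turn":0,"jaw":0.6},
    {"dx":0.015,"dy":0,"dz":-0.03,"turn":0,"jaw":0.6},
    {"dx":0.005,"dy":0,"dz":-0.02,"turn":0,"jaw":0.6},
    {"dx":0,"dy":0,"dz":0,"turn":0,"jaw":0.6}
  ]
}}

```text
time_s: 2.28
eef_pos: [0.5644, 0.0542, 0.1257]
tcp_rot: [-3.094, -0.478, -0.006]
ft_force: [0.3, 0.9, 0.2]
opening: 0.0559
```

>>> {"api": "drive_tool", "payload": {
  "moves": [
    {"dx":0.0,"dy":0,"dz":0,"turn":0,"jaw":0.6},
    {"dx":0.0,"dy":0,"dz":0,"turn":0,"jaw":0.6},
    {"dx":0.0,"dy":0,"dz":0,"turn":0,"jaw":0.6},
    {"dx":0.0,"dy":0,"dz":0,"turn":0,"jaw":0.6},
    {"dx":0,"dy":0,"dz":0,"turn":0,"jaw":0.6}
  ]
}}

```text
time_s: 2.7
eef_pos: [0.564, 0.0592, 0.1294]
tcp_rot: [-3.09, -0.489, -0.01]
ft_force: [0.0, -0.6, -1.0]
opening: 0.0554
```

Run:
```python
from h import *
import pickle
ci=camera_info('wrist');s=observe();im=read_camera('wrist');np.save('pics/w2.npy',im);pickle.dump(ci,open('pics/w2.pkl','wb'))
q=proj(ci,[.58,.039,.0245]);print(s['eef_pos'],s['tcp_rot'],ci['position'],q)
x0,y0=int(q[0])-115,int(q[1])-85;print(x0,y0)
save('w2',im,(max(x0,0),max(y0,0),x0+230,y0+170),3.4)
```

```text
[0.56397275 0.05919687 0.12938392] [-3.09017038 -0.48868839 -0.01043072] [0.54001732 0.12444117 0.27765771] [331.15726439 232.97125593]
216 147
```

View pics/w2.png

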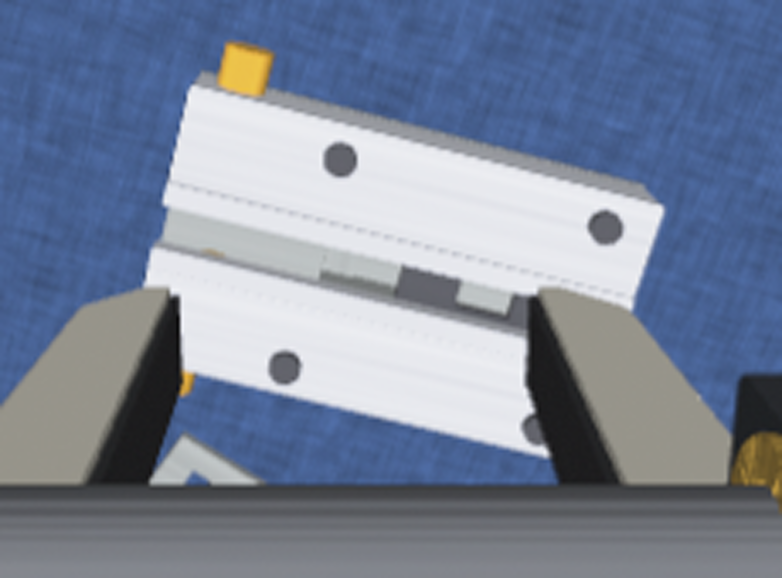

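Close view: mouth at left, channel floor in the slot up to (320,265), then the latch's front (320–400), tongue's dark front (400–458), light eye (458–512), and dark tongue rear. The eye looks 14 mm long as it should. Next I'll turn this into world points.

Run:
```python
from h import *
import pickle
W=pickle.load(open('pics/w2.pkl','rb'));im=np.load('pics/w2.npy')
f=lambda x,y:(216+(x+.5)/3.4-.5,147+(y+.5)/3.4-.5)
P=lambda x,y,z=.0245:onz(W,*f(x,y),z)[:2]
A,B=P(192,85),P(662,205);C,D=P(190,372),P(545,455)
sA,sB=P(165,207),P(155,247);r=P(633,303)
ang=lambda a,b:np.degrees(np.arctan2(*(b-a)[::-1]))
print('upper',A,B,np.linalg.norm(B-A),ang(A,B),'lower',C,D,ang(C,D),'end',ang(r,B)-90,'mouth',ang(sB,A)-90)
u=(B-A)/np.linalg.norm(B-A);n=np.array([-u[1],u[0]])
print('width',(A-C)@n,(A-D)@n)
mid=[(A+C)@n/2]
print('mid y from edges',mid,'slot',sA@n,sB@n,(sA+sB)@n/2)
for nm,p in dict(lf=P(322,268,.017),t0=P(400,280,.017),e0=P(458,289,.017),e1=P(512,302,.014),A=A,B=B,sA=sA,sB=sB).items(): print(nm,p,'u',p@u,'n',p@n)
g=im.astype(float).mean(2)
a=np.array(f(322,262));b=np.array(f(540,315))
for o in(-2,0,2,):
  L=np.linspace(0,1,70);pts=a+(b-a)*L[:,None]+[0,o]
  v=cv2.remap(g.astype(np.float32),pts[:,0].astype(np.float32)[None],pts[:,1].astype(np.float32)[None],1)[0]
  print(o,[(int(322+218*l),int(x)) for l,x in zip(L,v)][::2])
s=observe();print(s['eef_pos'],np.round(s['dq'],3))
```

```text
upper [0.51972664 0.07319177] [0.6339384  0.07978947] 0.11440216843433497 3.306145997106698 lower [0.53889949 0.00423286] [0.63031243 0.0097719 ] 3.467519839811741 end 5.767439143738585 mouth 3.320520018211596
width 0.06994985534281335 0.06969191845755526
mid y from edges [np.float64(0.008121809404017445)] slot 0.012942462093923711 0.0026154419473660706 0.007778952020644891
lf [0.56235298 0.03745979] u 0.5635773680275112 n 0.004965922300066157
t0 [0.58177597 0.04040062] u 0.5831376319570143 n 0.006781711404619514
e0 [0.59631311 0.04258148] u 0.5977763462681158 n 0.008120566678503034
e1 [0.61114601 0.04253586] u 0.6125819306388861 n 0.007219592046706122
A [0.51972664 0.07319177] u 0.5230826745483289 n 0.043096737075424114
B [0.6339384  0.07978947] u 0.637484842982664 n 0.04309673707542412
sA [0.52167095 0.04309954] u 0.5232882996690476 n 0.012942462093923711
sB [0.52207138 0.03277844] u 0.5230928302527749 n 0.0026154419473660706
-2 [(322, 188), (328, 192), (334, 191), (340, 188), (347, 188), (353, 192), (359, 192), (366, 192), (372, 192), (378, 193), (385, 192), (391, 193), (397, 163)
[... 489 characters left out ...]
102), (442, 102), (448, 102), (454, 115), (461, 188), (467, 193), (473, 193), (479, 193), (486, 193), (492, 193), (498, 193), (505, 181), (511, 92), (517, 102), (524, 101), (530, 42), (536, 32)]
2 [(322, 170), (328, 161), (334, 165), (340, 158), (347, 165), (353, 151), (359, 145), (366, 148), (372, 146), (378, 151), (385, 146), (391, 150), (397, 103), (404, 100), (410, 100), (416, 100), (423, 100), (429, 100), (435, 101), (442, 101), (448, 101), (454, 112), (461, 139), (467, 142), (473, 139), (479, 144), (486, 139), (492, 143), (498, 141), (505, 125), (511, 96), (517, 100), (524, 100), (530, 37), (536, 30)]
[0.56415635 0.05913662 0.12955074] [ 0.007  0.007  0.    -0.001 -0.001 -0.005  0.002]
```

>>> {"api": "drive_tool", "payload": {
  "moves": [
    {"dx":0,"dy":-0.02,"dz":0.03,"turn":0,"jaw":0.6},
    {"dx":0,"dy":-0.038,"dz":0.012,"turn":0,"jaw":0.6},
    {"dx":0,"dy":-0.04,"dz":0,"turn":0,"jaw":0.6},
    {"dx":-0.002,"dy":-0.04,"dz":0,"turn":0,"jaw":0.6},
    {"dx":-0.002,"dy":-0.04,"dz":0,"turn":0,"jaw":0.6}
  ]
}}

```text
time_s: 3.17
eef_pos: [0.5615, -0.1094, 0.177]
tcp_rot: [-3.076, -0.528, -0.024]
ft_force: [0.2, -0.7, -0.1]
opening: 0.0558
```

>>> {"api": "drive_tool", "payload": {
  "moves": [
    {"dx":-0.002,"dy":-0.04,"dz":0,"turn":0,"jaw":0.6},
    {"dx":-0.002,"dy":-0.04,"dz":0,"turn":0,"jaw":0.6},
    {"dx":-0.002,"dy":-0.04,"dz":0,"turn":0,"jaw":0.6},
    {"dx":-0.002,"dy":-0.03,"dz":0,"turn":0,"jaw":0.6},
    {"dx":0,"dy":0,"dz":0,"turn":0,"jaw":0.6}
  ]
}}

```text
time_s: 3.58
eef_pos: [0.5493, -0.2797, 0.1829]
tcp_rot: [-3.093, -0.508, -0.033]
ft_force: [-0.3, -1.0, -0.1]
opening: 0.0558
```

>>> {"api": "drive_tool", "payload": {
  "moves": [
    {"dx":0,"dy":-0.012,"dz":-0.01,"turn":0,"jaw":0.6},
    {"dx":0,"dy":0,"dz":-0.012,"turn":0,"jaw":0.6},
    {"dx":0,"dy":0,"dz":-0.005,"turn":0,"jaw":0.6},
    {"dx":0,"dy":0,"dz":0,"turn":0,"jaw":0.6},
    {"dx":0,"dy":0,"dz":0,"turn":0,"jaw":0.6}
  ]
}}

```text
time_s: 4.0
eef_pos: [0.5484, -0.2934, 0.1568]
tcp_rot: [-3.096, -0.5, -0.038]
ft_force: [0.5, 0.8, -0.2]
opening: 0.0559
```

Run:
```python
from h import *
s=observe();R=cv2.Rodrigues(s['tcp_rot'])[0];print(s['eef_pos'],'toolz',R[:,2],'yaw',np.degrees(np.arctan2(R[1,0],R[0,0])),np.round(s['dq'],3),s['ft_force'])
ci=camera_info('wrist');im=read_camera('wrist')
P=[.549,-.2945,.118];q=proj(ci,P);print(q)
g=(im[...,1].astype(int)>1.5*im[...,0])&(im[...,1]>1.5*im[...,2])
ys,xs=np.nonzero(g);print(len(xs),xs.min() if len(xs) else 0)
save('w3',im)
```

```text
[ 0.54839676 -0.29342664  0.1568074 ] toolz [ 0.02312056  0.00947416 -0.99968779] yaw 18.33472290150292 [-0.014  0.002 -0.008  0.016 -0.002 -0.004 -0.001] [ 0.54883263  0.79817751 -0.1710387 ]
[320.73896598 234.76643672]
4952 298
```

View pics/w3.png

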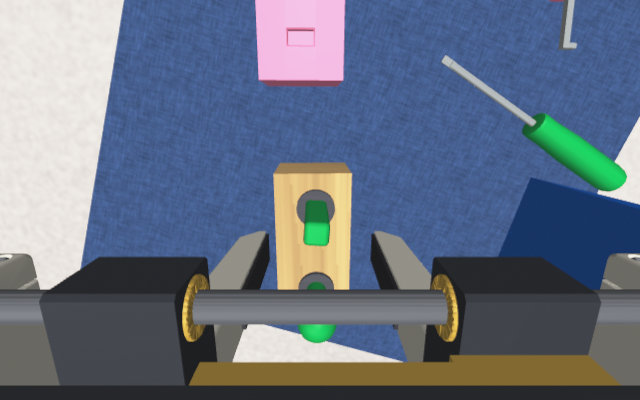

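Handle top at (317,234) sits centred between the fingers (269–372), with the awl behind at (317,325). I'm descending.

>>> {"api": "drive_tool", "payload": {
  "moves": [
    {"dx":-0.001,"dy":-0.001,"dz":-0.02,"turn":0,"jaw":0.6},
    {"dx":0,"dy":0,"dz":-0.02,"turn":0,"jaw":0.6},
    {"dx":0,"dy":0,"dz":-0.018,"turn":0,"jaw":0.6},
    {"dx":0,"dy":0,"dz":-0.009,"turn":0,"jaw":0.6},
    {"dx":0,"dy":0,"dz":0,"turn":0,"jaw":0.6}
  ]
}}

```text
time_s: 4.47
eef_pos: [0.5525, -0.2878, 0.0913]
tcp_rot: [-3.093, -0.517, -0.051]
ft_force: [0.5, 0.2, 0.7]
opening: 0.0553
```

>>> {"api": "drive_tool", "payload": {
  "moves": [
    {"dx":-0.004,"dy":-0.005,"dz":-0.004,"turn":0,"jaw":0.6},
    {"dx":-0.001,"dy":-0.002,"dz":0,"turn":0,"jaw":0.6},
    {"dx":0,"dy":0,"dz":0,"turn":0,"jaw":0.6},
    {"dx":0,"dy":0,"dz":0,"turn":0,"jaw":0.6},
    {"dx":0,"dy":0,"dz":0,"turn":0,"jaw":0.6}
  ]
}}

```text
time_s: 4.88
eef_pos: [0.5493, -0.2952, 0.0904]
tcp_rot: [-3.095, -0.52, -0.058]
ft_force: [-0.5, 0.2, 0.2]
opening: 0.0557
```

>>> {"api": "drive_tool", "payload": {
  "moves": [
    {"dx":0,"dy":0,"dz":-0.003,"turn":0,"jaw":0.1},
    {"dx":0,"dy":0,"dz":-0.001,"turn":0,"jaw":0},
    {"dx":0,"dy":0,"dz":0,"turn":0,"jaw":0},
    {"dx":0,"dy":0,"dz":0,"turn":0,"jaw":0},
    {"dx":0,"dy":0,"dz":0,"turn":0,"jaw":0}
  ],
  "newtons": 55
}}

```text
time_s: 5.3
eef_pos: [0.5502, -0.2959, 0.0877]
tcp_rot: [-3.097, -0.52, -0.063]
ft_force: [0.7, -0.1, -0.6]
opening: 0.0269
```

```bash
cat >> h.py <<'E'
def st():
    s=observe();R=cv2.Rodrigues(s['tcp_rot'])[0];print(round(float(s['time_s']),2),'pos',np.round(s['eef_pos'],4),'toolz',np.round(R[:,2],4),'yaw',round(np.degrees(np.arctan2(R[1,0],R[0,0])),2),'F',np.round(s['ft_force'],1),'M',np.round(s['ft_torque'],2),'op',round(float(s['opening']),4));return s,R
E
python3 -c "
from h import *
st()"
```

```text
5.3 pos [ 0.5502 -0.2959  0.0877] toolz [ 0.0392  0.0069 -0.9992] yaw 19.08 F [ 0.7 -0.1 -0.6] M [-0.07  0.02 -0.02] op 0.0269
```

>>> {"api": "drive_tool", "payload": {
  "moves": [
    {"dx":0,"dy":0,"dz":0,"turn":0,"jaw":0},
    {"dx":0,"dy":0,"dz":0,"turn":0,"jaw":0},
    {"dx":0,"dy":0,"dz":0,"turn":0,"jaw":0},
    {"dx":0,"dy":0,"dz":0.01,"turn":0,"jaw":0},
    {"dx":0,"dy":0,"dz":0.03,"turn":0,"jaw":0}
  ]
}}

```text
time_s: 5.72
eef_pos: [0.5471, -0.2961, 0.1233]
tcp_rot: [-3.095, -0.519, -0.048]
ft_force: [-0.1, -1.5, -2.1]
opening: 0.0157
```

```bash
python3 -c "
from h import *
st()"
```

```text
5.72 pos [ 0.5471 -0.2961  0.1233] toolz [ 0.0299  0.0081 -0.9995] yaw 19.03 F [-0.1 -1.5 -2.1] M [-0.62 -0.18 -0.04] op 0.0157
```

>>> {"api": "drive_tool", "payload": {
  "moves": [
    {"dx":0,"dy":0,"dz":0.035,"turn":0,"jaw":0},
    {"dx":0,"dy":0.01,"dz":0.03,"turn":0,"jaw":0},
    {"dx":0.006,"dy":0.035,"dz":0,"turn":-3,"jaw":0},
    {"dx":0.006,"dy":0.035,"dz":0,"turn":-4,"jaw":0},
    {"dx":0.006,"dy":0.035,"dz":0,"turn":-4,"jaw":0}
  ]
}}

```text
time_s: 6.13
eef_pos: [0.5639, -0.1952, 0.2016]
tcp_rot: [3.118, 0.171, 0.064]
ft_force: [0.2, 0.8, -0.6]
opening: 0.0159
```

>>> {"api": "drive_tool", "payload": {
  "moves": [
    {"dx":0.006,"dy":0.038,"dz":0,"turn":-3,"jaw":0},
    {"dx":0.008,"dy":0.038,"dz":0,"turn":-2,"jaw":0},
    {"dx":0.008,"dy":0.038,"dz":0,"turn":0,"jaw":0},
    {"dx":0.008,"dy":0.038,"dz":0,"turn":0,"jaw":0},
    {"dx":0.006,"dy":0.035,"dz":0,"turn":0,"jaw":0}
  ]
}}

```text
time_s: 6.55
eef_pos: [0.6003, -0.0003, 0.207]
tcp_rot: [3.12, 0.016, 0.071]
ft_force: [1.3, -0.1, -0.7]
opening: 0.0155
```

```bash
python3 -c "
from h import *
st()"
```

```text
6.55 pos [ 6.003e-01 -3.000e-04  2.070e-01] toolz [ 0.0459 -0.0203 -0.9987] yaw 0.62 F [ 1.3 -0.1 -0.7] M [-0.04  0.05 -0.04] op 0.0155
```

>>> {"api": "drive_tool", "payload": {
  "moves": [
    {"dx":0.001,"dy":0.02,"dz":-0.02,"turn":1.5,"jaw":0},
    {"dx":0.001,"dy":0.015,"dz":-0.025,"turn":1.2,"jaw":0},
    {"dx":0,"dy":0.005,"dz":-0.02,"turn":0.5,"jaw":0},
    {"dx":0,"dy":0,"dz":-0.008,"turn":0,"jaw":0},
    {"dx":0,"dy":0,"dz":0,"turn":0,"jaw":0}
  ]
}}

```text
time_s: 6.97
eef_pos: [0.6046, 0.0601, 0.1357]
tcp_rot: [3.13, 0.144, 0.085]
ft_force: [-0.7, -0.0, -0.3]
opening: 0.016
```

Run:
```python
from h import *
import pickle
s,R=st()
a=read_camera('scene');b=read_camera('side');w=read_camera('wrist')
np.save('pics/a2.npy',a);np.save('pics/b2.npy',b)
S=camera_info('scene');D=camera_info('side')
foot=s['eef_pos']+R[:,2]*.0717
print('foot pred',foot,proj(S,foot),proj(D,foot))
f=lambda im,q:cv2.resize(im[int(q[1])-45:int(q[1])+45,int(q[0])-40:int(q[0])+40],(400,450),interpolation=cv2.INTER_CUBIC)
qs,qd=proj(S,foot),proj(D,foot);print([int(v) for v in qs],[int(v) for v in qd])
save('ab2',np.hstack([f(a,qs),f(b,qd)]))
save('w4',w)
```

```text
6.97 pos [0.6046 0.0601 0.1357] toolz [ 0.0547 -0.0047 -0.9985] yaw 5.28 F [-0.7 -0.  -0.3] M [-0.07  0.14 -0.01] op 0.016
foot pred [0.60855084 0.05972373 0.06408348] [349.83844251 230.76355093] [332.58744356 176.59069431]
[349, 230] [332, 176]
```

View pics/ab2.png

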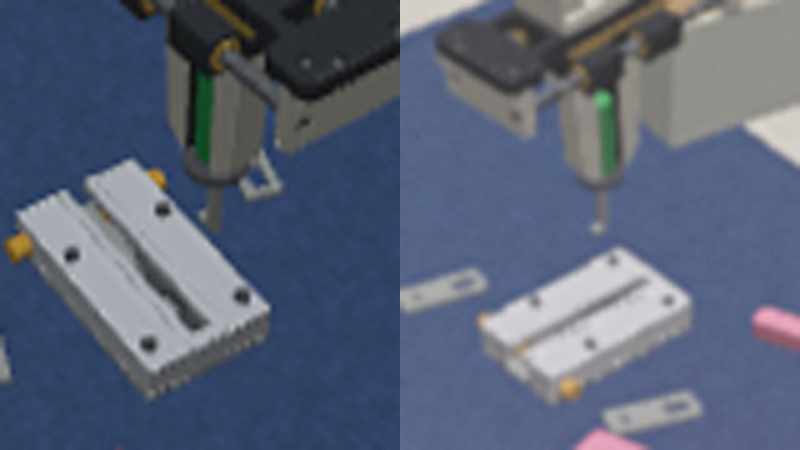

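Scene crop: toe over the track's +y lip at (205,215). Side crop: foot at (600,230), about 17 mm to +y of the slot, as the pose readout says. I'll correct and look from the wrist camera with the foot just above the slot.

>>> {"api": "drive_tool", "payload": {
  "moves": [
    {"dx":-0.002,"dy":-0.012,"dz":-0.006,"turn":-1.5,"jaw":0},
    {"dx":0,"dy":-0.005,"dz":-0.01,"turn":-1,"jaw":0},
    {"dx":0,"dy":-0.001,"dz":-0.01,"turn":0,"jaw":0},
    {"dx":0,"dy":0,"dz":-0.004,"turn":0,"jaw":0},
    {"dx":0,"dy":0,"dz":0,"turn":0,"jaw":0}
  ]
}}

```text
time_s: 7.53
eef_pos: [0.6068, 0.0311, 0.1101]
tcp_rot: [3.126, 0.048, 0.106]
ft_force: [0.2, -0.1, -0.5]
opening: 0.0159
```

Run:
```python
from h import *
import pickle
s,R=st()
W=camera_info('wrist');w=read_camera('wrist');np.save('pics/w5.npy',w);pickle.dump(W,open('pics/w5.pkl','wb'))
foot=s['eef_pos']+R[:,2]*.0717
print('foot pred',foot,proj(W,foot),'target',proj(W,[.6065,.0428,.017]))
q=proj(W,foot);x0,y0=int(q[0])-90,int(q[1])-70;print(x0,y0)
save('w5',w,(x0,y0,x0+180,y0+140),4)
```

```text
7.53 pos [0.6068 0.0311 0.1101] toolz [ 0.0681 -0.012  -0.9976] yaw 1.79 F [ 0.2 -0.1 -0.5] M [-0.04  0.13 -0.04] op 0.0159
foot pred [0.61164576 0.03027157 0.03858824] [321.35834093 215.51696096] target [313.07323953 190.6585373 ]
231 145
```

View pics/w5.png

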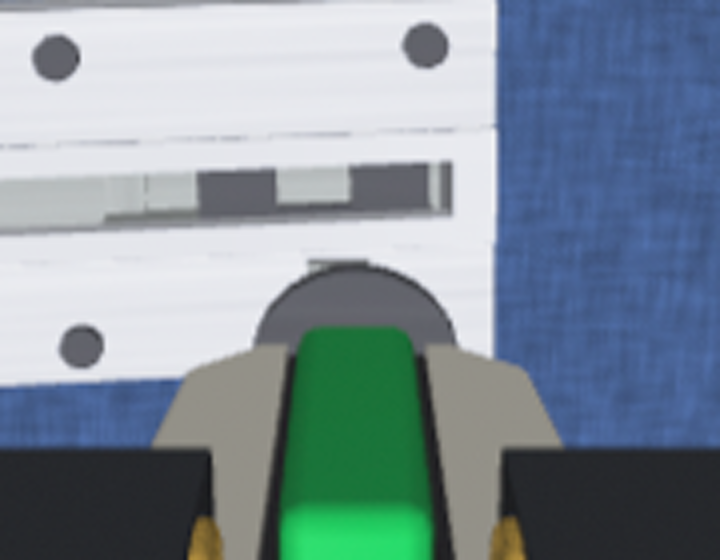

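Wrist crop: the eye is the light patch (277–350, 166–204), the slot ends at (452,190), and the foot's far edge shows at (308–370, 260), within about 1 mm of the predicted place. I'll compute the correction.

Run:
```python
from h import *
import pickle
W=pickle.load(open('pics/w5.pkl','rb'));w=np.load('pics/w5.npy')
print('cam',W['position'])
f=lambda x,y:(231+(x+.5)/4-.5,145+(y+.5)/4-.5)
P=lambda x,y,z:onz(W,*f(x,y),z)[:2]
th=np.radians(3.35);u=np.array([np.cos(th),np.sin(th)]);n=np.array([-u[1],u[0]])
F=lambda l,p:print(l,np.round(p,4),'u',round(p@u,4),'n',round(p@n,4))
F('t0',P(197,188,.017));F('e0',P(277,186,.017));F('e1top',P(350,185,.017));F('slotend',P(452,188,.0245))
F('trackend',P(497,188,.0245))
F('far lip bottom? ',P(313,166,.0185));F('near lip top',P(313,212,.0245));F('far top',P(313,166,.0245))
F('foot toe edge',P(308,261,.041));F('foot heel',P(370,261,.041))
g=w.astype(float).mean(2).astype(np.float32)
for x in (313,240):
  ys=np.arange(150,230,3);q=[f(x,y) for y in ys];v=cv2.remap(g,np.float32([[a[0] for a in q]]),np.float32([[a[1] for a in q]]),1)[0]
  print(x,list(zip(ys.tolist(),v.astype(int).tolist())))
```

```text
cam [0.59336103 0.10366957 0.25619702]
t0 [0.5815 0.0417] u 0.5829 n 0.0076
e0 [0.5965 0.0423] u 0.598 n 0.0074
e1top [0.6103 0.0427] u 0.6118 n 0.0069
slotend [0.6287 0.0443] u 0.6302 n 0.0075
trackend [0.6371 0.0444] u 0.6386 n 0.0071
far lip bottom?  [0.6032 0.0466] u 0.6049 n 0.0113
near lip top [0.6031 0.0394] u 0.6044 n 0.004
far top [0.6029 0.0481] u 0.6047 n 0.0128
foot toe edge [0.6018 0.0351] u 0.6028 n -0.0001
foot heel [0.6125 0.0352] u 0.6135 n -0.0006
313 [(150, 232), (153, 232), (156, 232), (159, 232), (162, 230), (165, 217), (168, 198), (171, 187), (174, 185), (177, 187), (180, 189), (183, 191), (186, 192), (189, 192), (192, 192), (195, 192), (198, 186), (201, 153), (204, 113), (207, 94), (210, 98), (213, 113), (216, 131), (219, 155), (222, 186), (225, 217), (228, 228)]
240 [(150, 231), (153, 231), (156, 231), (159, 231), (162, 230), (165, 222), (168, 182), (171, 137), (174, 100), (177, 100), (180, 100), (183, 100), (186, 101), (189, 101), (192, 101), (195, 101), (198, 100), (201, 100), (204, 99), (207, 99), (210, 99), (213, 99), (216, 115), (219, 131), (222, 150), (225, 183), (228, 211)]
```

Add to h.py:
```python
def err(tx=.6077,ty=.0410):
    s,R=st(); foot=s['eef_pos']+R[:,2]*.0717
    print('foot',np.round(foot,4),'need dx,dy',np.round([tx-foot[0],ty-foot[1]],4),'dyaw',round(3.35-np.degrees(np.arctan2(R[1,0],R[0,0])),2))
```

```text
(no output)
```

>>> {"api": "drive_tool", "payload": {
  "moves": [
    {"dx":-0.003,"dy":0.005,"dz":-0.002,"turn":1.0,"jaw":0},
    {"dx":-0.001,"dy":0.003,"dz":0,"turn":0.4,"jaw":0},
    {"dx":0,"dy":0,"dz":0,"turn":0,"jaw":0},
    {"dx":0,"dy":0,"dz":0,"turn":0,"jaw":0},
    {"dx":0,"dy":0,"dz":0,"turn":0,"jaw":0}
  ]
}}

```text
time_s: 8.0
eef_pos: [0.6027, 0.0415, 0.1084]
tcp_rot: [3.127, 0.094, 0.108]
ft_force: [0.4, 0.1, -1.0]
opening: 0.0159
```

```bash
python3 -c "
from h import *
err()"
```

```text
8.0 pos [0.6027 0.0415 0.1084] toolz [ 0.0691 -0.0088 -0.9976] yaw 3.46 F [ 0.4  0.1 -1. ] M [-0.03  0.13 -0.  ] op 0.0159
foot [0.6077 0.0408 0.0369] need dx,dy [0.     0.0002] dyaw -0.11
```

>>> {"api": "drive_tool", "payload": {
  "moves": [
    {"dx":0,"dy":0,"dz":-0.005,"turn":0,"jaw":0},
    {"dx":0,"dy":0,"dz":-0.005,"turn":0,"jaw":0},
    {"dx":-0.001,"dy":0,"dz":-0.001,"turn":0,"jaw":0},
    {"dx":0,"dy":0,"dz":0,"turn":0,"jaw":0},
    {"dx":0,"dy":0,"dz":0,"turn":0,"jaw":0}
  ]
}}

```text
time_s: 8.42
eef_pos: [0.6019, 0.042, 0.0965]
tcp_rot: [3.127, 0.095, 0.109]
ft_force: [0.3, 0.7, -1.1]
opening: 0.0156
```

```bash
python3 -c "
from h import *
err()"
```

```text
8.42 pos [0.6019 0.042  0.0965] toolz [ 0.0699 -0.0087 -0.9975] yaw 3.52 F [ 0.3  0.7 -1.1] M [-0.09  0.12 -0.01] op 0.0156
foot [0.6069 0.0414 0.025 ] need dx,dy [ 0.0008 -0.0004] dyaw -0.17
```

>>> {"api": "drive_tool", "payload": {
  "moves": [
    {"dx":0.0007,"dy":-0.0004,"dz":-0.003,"turn":0,"jaw":0},
    {"dx":0,"dy":0,"dz":-0.003,"turn":0,"jaw":0},
    {"dx":0,"dy":0,"dz":0,"turn":0,"jaw":0},
    {"dx":0,"dy":0,"dz":0,"turn":0,"jaw":0},
    {"dx":0,"dy":0,"dz":0,"turn":0,"jaw":0}
  ]
}}

```text
time_s: 8.83
eef_pos: [0.6027, 0.0412, 0.0897]
tcp_rot: [3.127, 0.095, 0.109]
ft_force: [0.4, 0.3, -1.1]
opening: 0.0155
```

Run:
```python
from h import *
import pickle
err();s,R=st();W=camera_info('wrist');w=read_camera('wrist')
q=proj(W,s['eef_pos']+R[:,2]*.0717);x0,y0=int(q[0])-80,int(q[1])-75;print(x0,y0)
np.save('pics/w6.npy',w);pickle.dump(W,open('pics/w6.pkl','wb'))
save('w6',w,(x0,y0,x0+160,y0+100),5)
```

```text
8.83 pos [0.6027 0.0412 0.0897] toolz [ 0.0698 -0.009  -0.9975] yaw 3.49 F [ 0.4  0.3 -1.1] M [-0.02  0.16 -0.  ] op 0.0155
foot [0.6077 0.0405 0.0182] need dx,dy [-0.      0.0005] dyaw -0.14
8.83 pos [0.6027 0.0412 0.0897] toolz [ 0.0698 -0.009  -0.9975] yaw 3.49 F [ 0.4  0.3 -1.1] M [-0.02  0.16 -0.  ] op 0.0155
241 140
```

View pics/w6.png

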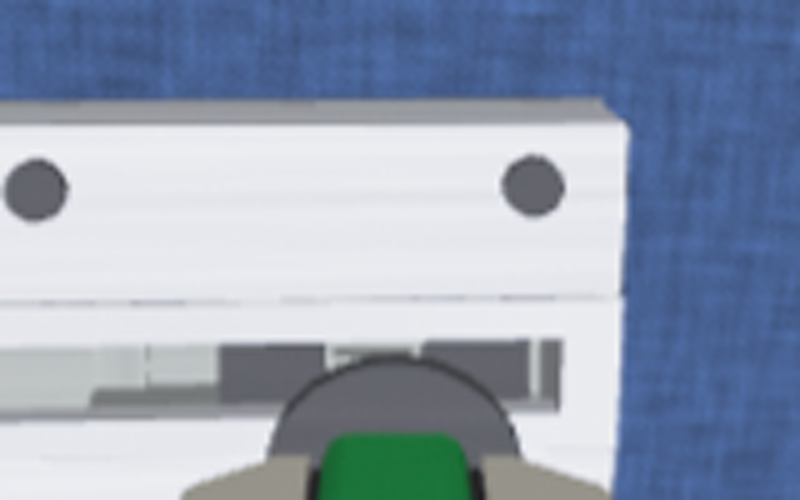

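Wrist crop: the eye spans 328–420 and the foot's edge 335–408 at row 350, so it is centred over the eye. I'm lowering it.

>>> {"api": "drive_tool", "payload": {
  "moves": [
    {"dx":0,"dy":0.0003,"dz":-0.003,"turn":0,"jaw":0},
    {"dx":0,"dy":0,"dz":-0.002,"turn":0,"jaw":0},
    {"dx":0,"dy":0,"dz":0,"turn":0,"jaw":0},
    {"dx":0,"dy":0,"dz":0,"turn":0,"jaw":0},
    {"dx":0,"dy":0,"dz":0,"turn":0,"jaw":0}
  ]
}}

```text
time_s: 9.3
eef_pos: [0.6029, 0.0416, 0.0844]
tcp_rot: [3.127, 0.095, 0.11]
ft_force: [-0.4, 0.4, -1.4]
opening: 0.0156
```

>>> {"api": "drive_tool", "payload": {
  "moves": [
    {"dx":0,"dy":0,"dz":-0.002,"turn":0,"jaw":0},
    {"dx":0,"dy":0,"dz":-0.002,"turn":0,"jaw":0},
    {"dx":0,"dy":0,"dz":0,"turn":0,"jaw":0},
    {"dx":0,"dy":0,"dz":0,"turn":0,"jaw":0},
    {"dx":0,"dy":0,"dz":0,"turn":0,"jaw":0}
  ]
}}

```text
time_s: 9.72
eef_pos: [0.6029, 0.0416, 0.08]
tcp_rot: [3.127, 0.095, 0.11]
ft_force: [-0.7, 0.3, -0.6]
opening: 0.0156
```

```bash
python3 -c "
from h import *
err()"
```

```text
9.72 pos [0.6029 0.0416 0.08  ] toolz [ 0.0704 -0.0089 -0.9975] yaw 3.49 F [-0.7  0.3 -0.6] M [-0.07  0.12 -0.01] op 0.0156
foot [0.608  0.0409 0.0085] need dx,dy [-0.0003  0.0001] dyaw -0.14
```

>>> {"api": "drive_tool", "payload": {
  "moves": [
    {"dx":-0.002,"dy":0,"dz":-0.0008,"turn":0,"jaw":0},
    {"dx":-0.003,"dy":-0.0002,"dz":0,"turn":0,"jaw":0},
    {"dx":-0.003,"dy":-0.0002,"dz":0,"turn":0,"jaw":0},
    {"dx":-0.003,"dy":-0.0002,"dz":0,"turn":0,"jaw":0},
    {"dx":-0.003,"dy":-0.0002,"dz":0,"turn":0,"jaw":0}
  ]
}}

```text
time_s: 10.13
eef_pos: [0.5886, 0.0408, 0.0794]
tcp_rot: [3.127, 0.095, 0.113]
ft_force: [-0.2, -0.1, -1.1]
opening: 0.016
```

```bash
cat >> h.py <<'E'
def pull():
    s,R=st(); f=s['eef_pos']+R[:,2]*.0717; t=np.radians(3.35); u=np.array([np.cos(t),np.sin(t)]);n=np.array([-u[1],u[0]])
    f=f+0; print('foot u-mouth',round(f[:2]@u-.0012-.5223,4),'n err',round(f[:2]@n-.0054,4),'z',round(f[2],4),'dyaw',round(3.35-np.degrees(np.arctan2(R[1,0],R[0,0])),2))
E
python3 -c "
from h import *
pull()"
```

```text
10.13 pos [0.5886 0.0408 0.0794] toolz [ 0.0722 -0.0089 -0.9974] yaw 3.5 F [-0.2 -0.1 -1.1] M [-0.02  0.09 -0.01] op 0.016
foot u-mouth 0.0716 n err -0.0 z 0.0079 dyaw -0.15
```

>>> {"api": "drive_tool", "payload": {
  "moves": [
    {"dx":-0.004,"dy":-0.0002,"dz":0,"turn":0,"jaw":0},
    {"dx":-0.004,"dy":-0.0002,"dz":0,"turn":0,"jaw":0},
    {"dx":-0.004,"dy":-0.0002,"dz":0,"turn":0,"jaw":0},
    {"dx":-0.004,"dy":-0.0003,"dz":0,"turn":0,"jaw":0},
    {"dx":-0.004,"dy":-0.0003,"dz":0,"turn":0,"jaw":0}
  ]
}}

```text
time_s: 10.55
eef_pos: [0.5666, 0.0394, 0.0798]
tcp_rot: [3.127, 0.095, 0.114]
ft_force: [-0.6, 1.4, -0.7]
opening: 0.0157
```

```bash
python3 -c "
from h import *
pull()"
```

```text
10.55 pos [0.5666 0.0394 0.0798] toolz [ 0.0732 -0.0089 -0.9973] yaw 3.5 F [-0.6  1.4 -0.7] M [-0.08  0.03 -0.02] op 0.0157
foot u-mouth 0.0497 n err -0.0001 z 0.0083 dyaw -0.15
```

>>> {"api": "drive_tool", "payload": {
  "moves": [
    {"dx":-0.004,"dy":-0.0002,"dz":-0.0003,"turn":0,"jaw":0},
    {"dx":-0.004,"dy":-0.0002,"dz":0,"turn":0,"jaw":0},
    {"dx":-0.003,"dy":-0.0002,"dz":0,"turn":0,"jaw":0},
    {"dx":-0.003,"dy":-0.0002,"dz":0,"turn":0,"jaw":0},
    {"dx":-0.003,"dy":-0.0002,"dz":0,"turn":0,"jaw":0}
  ]
}}

```text
time_s: 10.97
eef_pos: [0.5506, 0.0384, 0.0805]
tcp_rot: [3.126, 0.094, 0.126]
ft_force: [2.1, 0.4, -2.4]
opening: 0.0157
```

```bash
python3 -c "
from h import *
pull()"
```

```text
10.97 pos [0.5506 0.0384 0.0805] toolz [ 0.0805 -0.009  -0.9967] yaw 3.49 F [ 2.1  0.4 -2.4] M [-0.03 -0.4  -0.  ] op 0.0157
foot u-mouth 0.0341 n err -0.0002 z 0.0091 dyaw -0.14
```

>>> {"api": "drive_tool", "payload": {
  "moves": [
    {"dx":-0.003,"dy":-0.0002,"dz":-0.0008,"turn":0,"jaw":0},
    {"dx":-0.003,"dy":-0.0002,"dz":-0.0002,"turn":0,"jaw":0},
    {"dx":-0.003,"dy":-0.0002,"dz":-0.0002,"turn":0,"jaw":0},
    {"dx":-0.003,"dy":-0.0002,"dz":-0.0002,"turn":0,"jaw":0},
    {"dx":-0.003,"dy":-0.0002,"dz":0,"turn":0,"jaw":0}
  ],
  "newtons": 60
}}

```text
time_s: 11.38
eef_pos: [0.536, 0.0374, 0.0797]
tcp_rot: [3.126, 0.095, 0.132]
ft_force: [1.4, -0.5, -1.0]
opening: 0.0157
```

```bash
python3 -c "
from h import *
pull()"
```

```text
11.38 pos [0.536  0.0374 0.0797] toolz [ 0.0846 -0.0089 -0.9964] yaw 3.5 F [ 1.4 -0.5 -1. ] M [ 0.02 -0.26 -0.01] op 0.0157
foot u-mouth 0.0198 n err -0.0003 z 0.0083 dyaw -0.15
```

>>> {"api": "drive_tool", "payload": {
  "moves": [
    {"dx":-0.004,"dy":-0.0002,"dz":-0.0003,"turn":0,"jaw":0},
    {"dx":-0.005,"dy":-0.0002,"dz":0,"turn":0,"jaw":0},
    {"dx":-0.005,"dy":-0.0003,"dz":0,"turn":0,"jaw":0},
    {"dx":-0.005,"dy":-0.0003,"dz":0,"turn":0,"jaw":0},
    {"dx":-0.005,"dy":-0.0003,"dz":0,"turn":0,"jaw":0}
  ]
}}

```text
time_s: 11.8
eef_pos: [0.5099, 0.0359, 0.0795]
tcp_rot: [3.126, 0.095, 0.133]
ft_force: [1.6, 0.1, -1.7]
opening: 0.0158
```

```bash
python3 -c "
from h import *
pull()"
```

```text
11.8 pos [0.5099 0.0359 0.0795] toolz [ 0.0851 -0.0091 -0.9963] yaw 3.51 F [ 1.6  0.1 -1.7] M [-0.03 -0.26  0.04] op 0.0158
foot u-mouth -0.0064 n err -0.0003 z 0.0081 dyaw -0.16
```

>>> {"api": "drive_tool", "payload": {
  "moves": [
    {"dx":-0.005,"dy":-0.0002,"dz":0,"turn":0,"jaw":0},
    {"dx":-0.005,"dy":-0.0002,"dz":-0.0003,"turn":0,"jaw":0},
    {"dx":-0.005,"dy":-0.0003,"dz":-0.0006,"turn":0,"jaw":0},
    {"dx":-0.005,"dy":-0.0003,"dz":-0.0006,"turn":0,"jaw":0},
    {"dx":-0.005,"dy":-0.0003,"dz":-0.0006,"turn":0,"jaw":0}
  ]
}}

```text
time_s: 12.22
eef_pos: [0.4811, 0.0342, 0.0772]
tcp_rot: [3.126, 0.094, 0.13]
ft_force: [1.6, -0.6, 1.2]
opening: 0.0157
```

```bash
python3 -c "
from h import *
pull()"
```

```text
12.22 pos [0.4811 0.0342 0.0772] toolz [ 0.0835 -0.0092 -0.9965] yaw 3.5 F [ 1.6 -0.6  1.2] M [-0.04 -0.21  0.06] op 0.0157
foot u-mouth -0.0352 n err -0.0003 z 0.0057 dyaw -0.15
```

>>> {"api": "drive_tool", "payload": {
  "moves": [
    {"dx":-0.005,"dy":-0.0002,"dz":-0.0004,"turn":0,"jaw":0},
    {"dx":-0.005,"dy":-0.0002,"dz":-0.0004,"turn":0,"jaw":0},
    {"dx":-0.005,"dy":-0.0003,"dz":-0.0003,"turn":0,"jaw":0},
    {"dx":-0.005,"dy":-0.0003,"dz":0,"turn":0,"jaw":0},
    {"dx":-0.003,"dy":-0.0003,"dz":0,"turn":0,"jaw":0}
  ]
}}

```text
time_s: 12.63
eef_pos: [0.4525, 0.0327, 0.0754]
tcp_rot: [3.127, 0.095, 0.121]
ft_force: [1.0, -0.0, -0.7]
opening: 0.0159
```

Run:
```python
from h import *
pull()
a=read_camera('scene');b=read_camera('side')
S=camera_info('scene');D=camera_info('side')
f=lambda im,q:cv2.resize(im[int(q[1])-45:int(q[1])+45,int(q[0])-40:int(q[0])+40],(400,450),interpolation=cv2.INTER_CUBIC)
save('ab3',np.hstack([f(a,proj(S,[.5,.035,.01])),f(b,proj(D,[.5,.035,.01]))]))
```

```text
12.63 pos [0.4525 0.0327 0.0754] toolz [ 0.0773 -0.0089 -0.997 ] yaw 3.5 F [ 1.  -0.  -0.7] M [-0.07  0.    0.01] op 0.0159
foot u-mouth -0.0644 n err -0.0001 z 0.0039 dyaw -0.15
```

View pics/ab3.png

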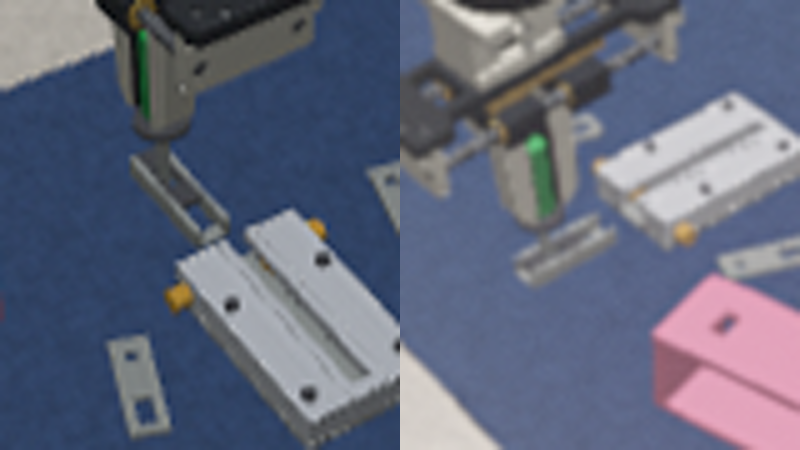

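Both crops show the latch wholly outside, flat on the mat before the mouth (scene (180,190), side (565,250)), with the hook in its eye. I'll pull a little further for margin, then unhook.

>>> {"api": "drive_tool", "payload": {
  "moves": [
    {"dx":-0.004,"dy":-0.0002,"dz":0,"turn":0,"jaw":0},
    {"dx":-0.003,"dy":-0.0002,"dz":0,"turn":0,"jaw":0},
    {"dx":0,"dy":0,"dz":0,"turn":0,"jaw":0},
    {"dx":0,"dy":0,"dz":0,"turn":0,"jaw":0},
    {"dx":0,"dy":0,"dz":0,"turn":0,"jaw":0}
  ]
}}

```text
time_s: 13.15
eef_pos: [0.4452, 0.0323, 0.0754]
tcp_rot: [3.127, 0.095, 0.121]
ft_force: [0.8, 0.2, -0.5]
opening: 0.0157
```

```bash
python3 -c "
from h import *
pull()"
```

```text
13.15 pos [0.4452 0.0323 0.0754] toolz [ 0.0773 -0.0089 -0.997 ] yaw 3.5 F [ 0.8  0.2 -0.5] M [-0.05  0.12  0.03] op 0.0157
foot u-mouth -0.0717 n err -0.0002 z 0.0039 dyaw -0.15
```

>>> {"api": "drive_tool", "payload": {
  "moves": [
    {"dx":0.003,"dy":0.0002,"dz":0,"turn":0,"jaw":0},
    {"dx":0.003,"dy":0.0002,"dz":0,"turn":0,"jaw":0},
    {"dx":0.0005,"dy":0,"dz":0,"turn":0,"jaw":0},
    {"dx":0,"dy":0,"dz":0,"turn":0,"jaw":0},
    {"dx":0,"dy":0,"dz":0,"turn":0,"jaw":0}
  ]
}}

```text
time_s: 13.57
eef_pos: [0.4526, 0.0328, 0.0752]
tcp_rot: [3.127, 0.095, 0.12]
ft_force: [-0.2, -0.2, -0.6]
opening: 0.0156
```

```bash
python3 -c "
from h import *
pull()"
```

```text
13.57 pos [0.4526 0.0328 0.0752] toolz [ 0.0767 -0.0089 -0.997 ] yaw 3.51 F [-0.2 -0.2 -0.6] M [-0.05  0.14 -0.02] op 0.0156
foot u-mouth -0.0643 n err -0.0 z 0.0037 dyaw -0.16
```

>>> {"api": "drive_tool", "payload": {
  "moves": [
    {"dx":0,"dy":0,"dz":0.003,"turn":0,"jaw":0},
    {"dx":0,"dy":0,"dz":0.004,"turn":0,"jaw":0},
    {"dx":0,"dy":0,"dz":0.004,"turn":0,"jaw":0},
    {"dx":0,"dy":0,"dz":0,"turn":0,"jaw":0},
    {"dx":0,"dy":0,"dz":0,"turn":0,"jaw":0}
  ]
}}

```text
time_s: 13.98
eef_pos: [0.4523, 0.0328, 0.0874]
tcp_rot: [3.127, 0.095, 0.119]
ft_force: [1.0, -0.1, -1.9]
opening: 0.0161
```

Run:
```python
from h import *
pull()
b=read_camera('side');a=read_camera('scene')
S=camera_info('scene');D=camera_info('side')
f=lambda im,q:cv2.resize(im[int(q[1])-30:int(q[1])+30,int(q[0])-26:int(q[0])+27],(400,450),interpolation=cv2.INTER_CUBIC)
save('ab4',np.hstack([f(a,proj(S,[.465,.035,.01])),f(b,proj(D,[.465,.035,.01]))]))
```

```text
13.98 pos [0.4523 0.0328 0.0874] toolz [ 0.0763 -0.0088 -0.997 ] yaw 3.51 F [ 1.  -0.1 -1.9] M [-0.08  0.18  0.01] op 0.0161
foot u-mouth -0.0646 n err -0.0 z 0.0159 dyaw -0.16
```

View pics/ab4.png

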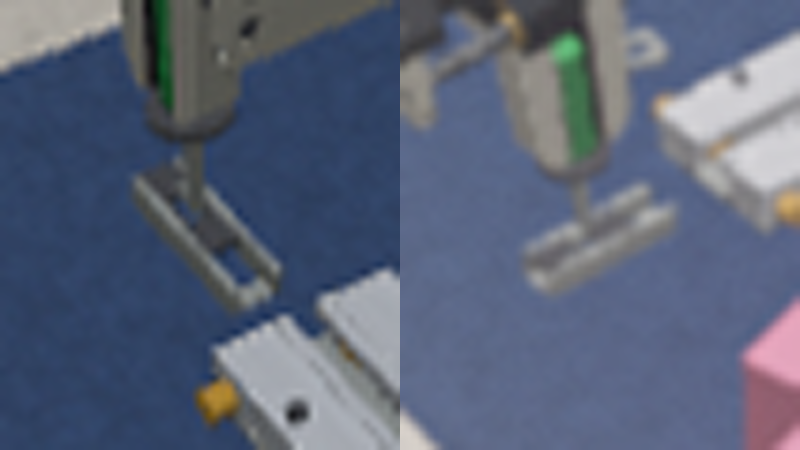

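The latch lies flat at scene crop (210,240), with the foot coming up out of the eye. I'll keep lifting and go back to the stand.

>>> {"api": "drive_tool", "payload": {
  "moves": [
    {"dx":0,"dy":0,"dz":0.005,"turn":0,"jaw":0},
    {"dx":0,"dy":0,"dz":0.008,"turn":0,"jaw":0},
    {"dx":0,"dy":0,"dz":0.015,"turn":0,"jaw":0},
    {"dx":0,"dy":0,"dz":0.025,"turn":0,"jaw":0},
    {"dx":0,"dy":0,"dz":0.035,"turn":0,"jaw":0}
  ]
}}

```text
time_s: 14.5
eef_pos: [0.4468, 0.0322, 0.174]
tcp_rot: [3.126, 0.093, 0.092]
ft_force: [1.3, 0.4, -1.4]
opening: 0.0155
```

```bash
python3 -c "
from h import *
pull()"
```

```text
14.5 pos [0.4468 0.0322 0.174 ] toolz [ 0.0594 -0.0112 -0.9982] yaw 3.45 F [ 1.3  0.4 -1.4] M [ 0.04  0.04 -0.02] op 0.0155
foot u-mouth -0.0713 n err -0.0004 z 0.1024 dyaw -0.1
```

>>> {"api": "drive_tool", "payload": {
  "moves": [
    {"dx":0.009,"dy":-0.02,"dz":0.008,"turn":1,"jaw":0},
    {"dx":0.011,"dy":-0.034,"dz":0,"turn":2,"jaw":0},
    {"dx":0.011,"dy":-0.036,"dz":0,"turn":3,"jaw":0},
    {"dx":0.011,"dy":-0.036,"dz":0,"turn":3,"jaw":0},
    {"dx":0.011,"dy":-0.036,"dz":0,"turn":2,"jaw":0}
  ]
}}

```text
time_s: 14.92
eef_pos: [0.5033, -0.1222, 0.1928]
tcp_rot: [-3.106, -0.45, -0.116]
ft_force: [0.8, 0.7, -1.3]
opening: 0.0161
```

```bash
cat >> h.py <<'E'
def back(tx=.5514,ty=-.2957,L=.0717):
    s,R=st(); f=s['eef_pos']+R[:,2]*L
    print('foot',np.round(f,4),'need',np.round([tx-f[0],ty-f[1]],4),'dyaw',round(18.7-np.degrees(np.arctan2(R[1,0],R[0,0])),2))
E
python3 -c "
from h import *
back()"
```

```text
14.92 pos [ 0.5033 -0.1222  0.1928] toolz [ 0.073   0.0115 -0.9973] yaw 16.52 F [ 0.8  0.7 -1.3] M [-0.02  0.09  0.  ] op 0.0161
foot [ 0.5085 -0.1214  0.1213] need [ 0.0429 -0.1743] dyaw 2.18
```

>>> {"api": "drive_tool", "payload": {
  "moves": [
    {"dx":0.009,"dy":-0.036,"dz":0,"turn":0.5,"jaw":0},
    {"dx":0.009,"dy":-0.036,"dz":0,"turn":0.5,"jaw":0},
    {"dx":0.009,"dy":-0.036,"dz":0,"turn":0,"jaw":0},
    {"dx":0.005,"dy":-0.025,"dz":0,"turn":0,"jaw":0},
    {"dx":0.001,"dy":-0.005,"dz":0,"turn":0,"jaw":0}
  ]
}}

```text
time_s: 15.33
eef_pos: [0.5357, -0.2767, 0.1969]
tcp_rot: [3.097, 0.465, 0.119]
ft_force: [0.2, -0.0, -0.2]
opening: 0.0158
```

```bash
python3 -c "
from h import *
back()"
```

```text
15.33 pos [ 0.5357 -0.2767  0.1969] toolz [ 0.0759  0.0041 -0.9971] yaw 17.13 F [ 0.2 -0.  -0.2] M [-0.15  0.14 -0.  ] op 0.0158
foot [ 0.5411 -0.2764  0.1254] need [ 0.0103 -0.0193] dyaw 1.57
```

Next: align, and descend to about 0.145 (foot about 15 mm above the plate).

>>> {"api": "drive_tool", "payload": {
  "moves": [
    {"dx":0.006,"dy":-0.011,"dz":-0.012,"turn":0.8,"jaw":0},
    {"dx":0.003,"dy":-0.006,"dz":-0.014,"turn":0.4,"jaw":0},
    {"dx":0,"dy":-0.001,"dz":-0.012,"turn":0,"jaw":0},
    {"dx":0,"dy":0,"dz":-0.006,"turn":0,"jaw":0},
    {"dx":0,"dy":0,"dz":0,"turn":0,"jaw":0}
  ]
}}

```text
time_s: 15.75
eef_pos: [0.5433, -0.2959, 0.1518]
tcp_rot: [3.094, 0.494, 0.117]
ft_force: [-0.3, 0.8, -1.1]
opening: 0.0155
```

```bash
python3 -c "
from h import *
back()"
```

```text
15.75 pos [ 0.5433 -0.2959  0.1518] toolz [ 0.0743  0.006  -0.9972] yaw 18.19 F [-0.3  0.8 -1.1] M [-0.01  0.14  0.02] op 0.0155
foot [ 0.5486 -0.2955  0.0803] need [ 0.0028 -0.0002] dyaw 0.51
```

>>> {"api": "drive_tool", "payload": {
  "moves": [
    {"dx":0.0025,"dy":0,"dz":-0.006,"turn":0.3,"jaw":0},
    {"dx":0,"dy":0,"dz":-0.005,"turn":0,"jaw":0},
    {"dx":0,"dy":0,"dz":-0.001,"turn":0,"jaw":0},
    {"dx":0,"dy":0,"dz":0,"turn":0,"jaw":0},
    {"dx":0,"dy":0,"dz":0,"turn":0,"jaw":0}
  ]
}}

```text
time_s: 16.17
eef_pos: [0.5469, -0.2911, 0.1392]
tcp_rot: [3.095, 0.512, 0.117]
ft_force: [-0.6, 0.3, 0.7]
opening: 0.0158
```

Run:
```python
from h import *
import pickle
back();s,R=st()
W=camera_info('wrist');w=read_camera('wrist');b=read_camera('side');D=camera_info('side')
foot=s['eef_pos']+R[:,2]*.0717
q=proj(W,foot);x0,y0=int(q[0])-50,int(q[1])-65
d=proj(D,foot);e0,f0=int(d[0])-33,int(d[1])-33
print(x0,y0,e0,f0,q,d, 'hole ctr wrist',proj(W,[.547,-.2958,.058]))
np.save('pics/w7.npy',w);pickle.dump(W,open('pics/w7.pkl','wb'))
save('wb7',np.hstack([cv2.resize(w[y0:y0+100,x0:x0+100],(400,400),interpolation=cv2.INTER_CUBIC),cv2.resize(b[f0:f0+66,e0:e0+66],(400,400),interpolation=cv2.INTER_CUBIC)]))
```

```text
16.17 pos [ 0.5469 -0.2911  0.1392] toolz [ 0.0739  0.0097 -0.9972] yaw 18.84 F [-0.6  0.3  0.7] M [-0.06  0.12  0.  ] op 0.0158
foot [ 0.5522 -0.2904  0.0677] need [-0.0008 -0.0053] dyaw -0.14
16.17 pos [ 0.5469 -0.2911  0.1392] toolz [ 0.0739  0.0097 -0.9972] yaw 18.84 F [-0.6  0.3  0.7] M [-0.06  0.12  0.  ] op 0.0158
271 151 363 215 [321.61889899 216.066076  ] [396.17013802 248.42638466] hole ctr wrist [311.60013816 216.39558432]
```

View pics/wb7.png

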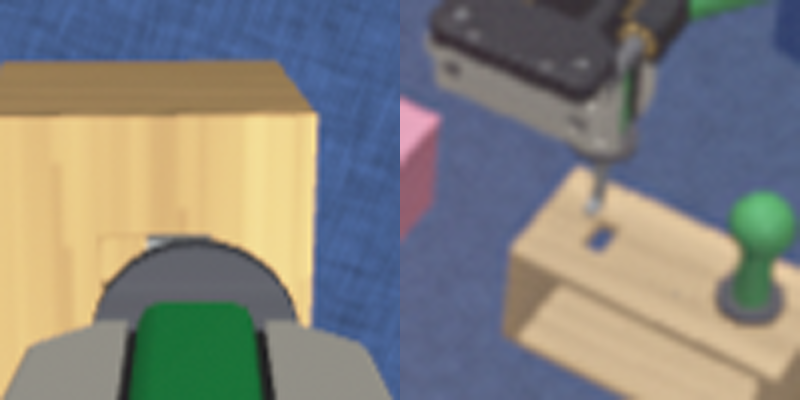

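Wrist crop: hole's far-left corner at (100,235), foot's far edge at (148–210, 238). Side crop: hole at (600,237), toe above it at (592,208). So it is close but a few mm off; computing.

Run:
```python
from h import *
import pickle
W=pickle.load(open('pics/w7.pkl','rb'));w=np.load('pics/w7.npy');D=camera_info('side')
f=lambda x,y:(271+(x+.5)/4-.5,151+(y+.5)/4-.5)
P=lambda x,y,z:onz(W,*f(x,y),z)[:2]
t=np.radians(18.4);u=np.array([np.cos(t),np.sin(t)]);n=np.array([-u[1],u[0]]);c=np.array([.547,-.2958])
F=lambda l,p:print(l,np.round(p,4),'rel hole u,n mm',np.round(1e3*np.array([(p-c)@u,(p-c)@n]),1))
F('hole corner far-left',P(100,235,.058));F('plate far edge left',P(0,113,.058));F('plate far-right corner',P(317,113,.058))
F('toe far',P(148,239,.070));F('heel far',P(210,238,.070))
F('hole side',onz(D,363+200.5/6.06-.5,215+237.5/6.06-.5,.058)[:2])
F('pred foot',np.array([.5522,-.2904]))
for y in range(224,284,6): print(y,[int(w[151+y//4,271+x//4].mean()) for x in range(76,220,4)])
```

```text
hole corner far-left [ 0.5342 -0.2942] rel hole u,n mm [-11.7   5.6]
plate far edge left [ 0.5105 -0.278 ] rel hole u,n mm [-29.   28.5]
plate far-right corner [ 0.5643 -0.2605] rel hole u,n mm [27.5 28. ]
toe far [ 0.5411 -0.2887] rel hole u,n mm [-3.4  8.6]
heel far [ 0.5513 -0.2853] rel hole u,n mm [7.4 8.6]
hole side [ 0.5449 -0.2972] rel hole u,n mm [-2.4 -0.7]
pred foot [ 0.5522 -0.2904] rel hole u,n mm [6.6 3.5]
224 [191, 191, 189, 187, 186, 185, 185, 186, 185, 183, 182, 183, 184, 186, 189, 189, 188, 185, 181, 177, 176, 175, 176, 177, 176, 175, 172, 177, 184, 186, 184, 182, 185, 187, 189, 190]
230 [192, 190, 189, 188, 186, 185, 185, 185, 184, 183, 183, 183, 184, 187, 189, 189, 187, 185, 181, 178, 176, 176, 176, 176, 176, 175, 173, 178, 184, 186, 184, 182, 185, 187, 189, 191]
236 [192, 191, 189, 188, 186, 176, 176, 180, 182, 181, 179, 178, 178, 180, 179, 178, 180, 163, 133, 125, 124, 122, 122, 122, 110, 107, 107, 106, 103, 105, 105, 105, 107, 127, 156, 174]
242 [192, 190, 189, 187, 186, 176, 179, 187, 188, 188, 185, 182, 182, 184, 183, 182, 186, 182, 169, 165, 147, 126, 109, 94
[... 425 characters left out ...]
, 183, 186, 191, 191, 189, 186, 184, 162, 108, 70, 70, 90, 93, 100, 102, 101, 101, 101, 101, 102, 102, 102, 101, 101, 101, 101, 101, 102, 102, 101, 102]
266 [191, 191, 189, 188, 186, 183, 187, 191, 191, 189, 187, 161, 108, 75, 86, 92, 100, 102, 102, 102, 101, 101, 102, 101, 101, 102, 101, 101, 101, 101, 101, 102, 101, 101, 102, 101]
272 [191, 191, 189, 188, 187, 184, 188, 192, 191, 166, 109, 75, 90, 100, 101, 102, 102, 101, 102, 102, 101, 102, 102, 102, 102, 102, 102, 101, 102, 102, 101, 102, 102, 102, 102, 102]
278 [191, 191, 189, 188, 186, 184, 181, 183, 165, 110, 81, 91, 101, 102, 102, 102, 102, 102, 102, 102, 103, 102, 102, 103, 102, 102, 102, 102, 102, 102, 102, 102, 102, 102, 103, 102]
```

>>> {"api": "drive_tool", "payload": {
  "moves": [
    {"dx":-0.001,"dy":-0.004,"dz":0,"turn":0,"jaw":0},
    {"dx":-0.001,"dy":-0.002,"dz":0,"turn":0,"jaw":0},
    {"dx":0,"dy":0,"dz":0,"turn":0,"jaw":0},
    {"dx":0,"dy":0,"dz":0,"turn":0,"jaw":0},
    {"dx":0,"dy":0,"dz":0,"turn":0,"jaw":0}
  ]
}}

```text
time_s: 16.68
eef_pos: [0.5449, -0.2992, 0.1408]
tcp_rot: [3.093, 0.51, 0.12]
ft_force: [0.2, 0.1, -0.5]
opening: 0.0158
```

```bash
python3 -c "
from h import *
back(.5504,-.2969)"
```

```text
16.68 pos [ 0.5449 -0.2992  0.1408] toolz [ 0.0762  0.0076 -0.9971] yaw 18.76 F [ 0.2  0.1 -0.5] M [-0.11  0.17  0.02] op 0.0158
foot [ 0.5504 -0.2986  0.0693] need [0.     0.0017] dyaw -0.06
```

>>> {"api": "drive_tool", "payload": {
  "moves": [
    {"dx":0,"dy":0.0015,"dz":0,"turn":0,"jaw":0},
    {"dx":0,"dy":0,"dz":-0.003,"turn":0,"jaw":0},
    {"dx":0,"dy":0,"dz":-0.003,"turn":0,"jaw":0},
    {"dx":0,"dy":0,"dz":0,"turn":0,"jaw":0},
    {"dx":0,"dy":0,"dz":0,"turn":0,"jaw":0}
  ]
}}

```text
time_s: 17.1
eef_pos: [0.5449, -0.2973, 0.1341]
tcp_rot: [3.093, 0.51, 0.12]
ft_force: [0.1, 0.2, -0.2]
opening: 0.0157
```

Run:
```python
from h import *
back(.5504,-.2969);s,R=st()
W=camera_info('wrist');w=read_camera('wrist')
q=proj(W,s['eef_pos']+R[:,2]*.0717);x0,y0=int(q[0])-50,int(q[1])-30
print(x0,y0)
f0=(np.array(q)-[x0,y0])*4;print(f0)
for y in range(y0+10,y0+28,2): print(y,[int(w[y,x].mean()) for x in range(x0+20,x0+76,2)])
```

```text
17.1 pos [ 0.5449 -0.2973  0.1341] toolz [ 0.0762  0.0079 -0.9971] yaw 18.77 F [ 0.1  0.2 -0.2] M [-0.1   0.14 -0.  ] op 0.0157
foot [ 0.5504 -0.2968  0.0626] need [ 0.     -0.0001] dyaw -0.07
17.1 pos [ 0.5449 -0.2973  0.1341] toolz [ 0.0762  0.0079 -0.9971] yaw 18.77 F [ 0.1  0.2 -0.2] M [-0.1   0.14 -0.  ] op 0.0157
271 186
[202.46770395 120.01259722]
196 [183, 191, 192, 190, 186, 186, 185, 183, 183, 189, 188, 182, 176, 174, 177, 182, 186, 186, 183, 187, 190, 192, 192, 194, 203, 205, 203, 201]
198 [183, 191, 192, 189, 187, 186, 185, 183, 183, 189, 188, 183, 176, 174, 177, 175, 180, 186, 183, 188, 190, 192, 192, 194, 203, 206, 202, 201]
200 [182, 191, 192, 190, 187, 186, 185, 183, 184, 189, 188, 183, 176, 175, 177, 174, 180, 186, 183, 188, 191, 192, 192, 194, 203, 206, 203, 201]
202 [183, 190, 192, 189, 187, 185, 185, 183, 183, 188, 189, 183, 177, 175, 177, 174, 180, 186, 183, 188, 191, 192, 192, 195, 203, 205, 202, 201]
204 [182, 191, 192, 189, 186, 178, 177, 172, 172, 174, 176, 176, 170, 167, 171, 170, 173, 181, 171, 188, 191, 192, 192, 195, 202, 205, 202, 201]
206 [181, 190, 192, 189, 187, 183, 190, 184, 185, 181, 190, 194, 190, 181, 181, 181, 181, 168, 165, 188, 191, 192, 192, 195, 203, 205, 202, 202]
208 [176, 181, 191, 189, 187, 185, 190, 184, 185, 181, 187, 193, 190, 183, 181, 181, 181, 168, 167, 188, 191, 192, 192, 195, 203, 205, 202, 202]
210 [176, 179, 192, 189, 187, 186, 189, 185, 167, 126, 125, 128, 113, 112, 106, 107, 125, 149, 174, 188, 191, 192, 191, 195, 201, 205, 202, 202]
212 [176, 179, 191, 189, 187, 187, 189, 185, 189, 140, 99, 65, 68, 75, 81, 77, 72, 67, 77, 136, 173, 192, 192, 192, 195, 205, 202, 202]
```

The foot is centred in the hole (foot columns 37–53 inside hole 29.5–57, rows matching after parallax). I'm inserting.

>>> {"api": "drive_tool", "payload": {
  "moves": [
    {"dx":0,"dy":0,"dz":-0.004,"turn":0,"jaw":0},
    {"dx":0,"dy":0,"dz":-0.004,"turn":0,"jaw":0},
    {"dx":0,"dy":0,"dz":-0.004,"turn":0,"jaw":0},
    {"dx":0,"dy":0,"dz":-0.003,"turn":0,"jaw":0},
    {"dx":0,"dy":0,"dz":0,"turn":0,"jaw":0}
  ]
}}

```text
time_s: 17.57
eef_pos: [0.5448, -0.2971, 0.1173]
tcp_rot: [3.093, 0.511, 0.119]
ft_force: [0.5, -0.8, -0.5]
opening: 0.0154
```

```bash
python3 -c "
from h import *
back(.5504,-.2969)"
```

```text
17.57 pos [ 0.5448 -0.2971  0.1173] toolz [ 0.0758  0.0082 -0.9971] yaw 18.78 F [ 0.5 -0.8 -0.5] M [-0.07  0.11  0.04] op 0.0154
foot [ 0.5503 -0.2965  0.0458] need [ 0.0001 -0.0004] dyaw -0.08
```

>>> {"api": "drive_tool", "payload": {
  "moves": [
    {"dx":0.0003,"dy":0,"dz":-0.005,"turn":0,"jaw":0},
    {"dx":0.0003,"dy":0,"dz":-0.005,"turn":0,"jaw":0},
    {"dx":0.0003,"dy":0,"dz":-0.005,"turn":0,"jaw":0},
    {"dx":0.0003,"dy":0,"dz":-0.004,"turn":0,"jaw":0},
    {"dx":0,"dy":0,"dz":0,"turn":0,"jaw":0}
  ]
}}

```text
time_s: 17.98
eef_pos: [0.546, -0.297, 0.0958]
tcp_rot: [3.094, 0.511, 0.119]
ft_force: [-1.0, 0.2, -1.6]
opening: 0.0158
```

```bash
python3 -c "
from h import *
back(.5504,-.2969)"
```

```text
17.98 pos [ 0.546  -0.297   0.0958] toolz [ 0.0753  0.0085 -0.9971] yaw 18.78 F [-1.   0.2 -1.6] M [-0.09  0.1  -0.01] op 0.0158
foot [ 0.5514 -0.2964  0.0243] need [-0.001  -0.0005] dyaw -0.08
```

>>> {"api": "drive_tool", "payload": {
  "moves": [
    {"dx":0.0003,"dy":0,"dz":-0.003,"turn":0,"jaw":0},
    {"dx":0.0003,"dy":0,"dz":-0.002,"turn":0,"jaw":0},
    {"dx":0,"dy":0,"dz":-0.001,"turn":0,"jaw":0},
    {"dx":0,"dy":0,"dz":0,"turn":0,"jaw":0},
    {"dx":0,"dy":0,"dz":0,"turn":0,"jaw":0}
  ]
}}

```text
time_s: 18.4
eef_pos: [0.5468, -0.2971, 0.0889]
tcp_rot: [3.094, 0.511, 0.119]
ft_force: [-0.4, -0.2, -1.3]
opening: 0.0159
```

```bash
python3 -c "
from h import *
back(.5504,-.2969)"
```

```text
18.4 pos [ 0.5468 -0.2971  0.0889] toolz [ 0.0752  0.0085 -0.9971] yaw 18.78 F [-0.4 -0.2 -1.3] M [-0.04  0.13  0.  ] op 0.0159
foot [ 0.5521 -0.2965  0.0174] need [-0.0017 -0.0004] dyaw -0.08
```

>>> {"api": "drive_tool", "payload": {
  "moves": [
    {"dx":0,"dy":0,"dz":-0.001,"turn":0,"jaw":0},
    {"dx":0,"dy":0,"dz":0,"turn":0,"jaw":0.2},
    {"dx":0,"dy":0,"dz":0,"turn":0,"jaw":0.3},
    {"dx":0,"dy":0,"dz":0,"turn":0,"jaw":0.5},
    {"dx":0,"dy":0,"dz":0,"turn":0,"jaw":0.5}
  ]
}}

```text
time_s: 18.82
eef_pos: [0.5477, -0.2977, 0.0891]
tcp_rot: [3.092, 0.51, 0.122]
ft_force: [-0.3, 0.8, -0.2]
opening: 0.034
```

>>> {"api": "drive_tool", "payload": {
  "moves": [
    {"dx":0,"dy":0,"dz":0,"turn":0,"jaw":0.5},
    {"dx":0,"dy":0,"dz":0,"turn":0,"jaw":0.5},
    {"dx":0,"dy":0,"dz":0,"turn":0,"jaw":0.5},
    {"dx":0,"dy":0,"dz":0.005,"turn":0,"jaw":0.5},
    {"dx":0,"dy":0,"dz":0.01,"turn":0,"jaw":0.5}
  ]
}}

```text
time_s: 19.23
eef_pos: [0.5465, -0.297, 0.1032]
tcp_rot: [3.094, 0.51, 0.118]
ft_force: [-0.2, -0.1, 0.8]
opening: 0.0465
```

```bash
python3 -c "
from h import *
st()"
```

```text
19.23 pos [ 0.5465 -0.297   0.1032] toolz [ 0.0745  0.009  -0.9972] yaw 18.76 F [-0.2 -0.1  0.8] M [-0.08  0.13 -0.  ] op 0.0465
```

>>> {"api": "drive_tool", "payload": {
  "moves": [
    {"dx":0,"dy":0,"dz":0.012,"turn":0,"jaw":0.5},
    {"dx":0,"dy":0,"dz":0.018,"turn":0,"jaw":0.5},
    {"dx":0,"dy":0,"dz":0.025,"turn":0,"jaw":0.5},
    {"dx":0,"dy":0,"dz":0.03,"turn":0,"jaw":0.5},
    {"dx":0,"dy":0.01,"dz":0.03,"turn":0,"jaw":0.5}
  ]
}}

```text
time_s: 19.65
eef_pos: [0.5425, -0.2875, 0.2209]
tcp_rot: [-3.098, -0.505, -0.103]
ft_force: [0.1, -0.7, -0.4]
opening: 0.0463
```

>>> {"api": "drive_tool", "payload": {
  "moves": [
    {"dx":-0.01,"dy":0.03,"dz":0.03,"turn":0,"jaw":0.5},
    {"dx":-0.01,"dy":0.03,"dz":0.01,"turn":0,"jaw":0.5},
    {"dx":0,"dy":0.03,"dz":0,"turn":0,"jaw":0.5},
    {"dx":0,"dy":0,"dz":0,"turn":0,"jaw":0.5},
    {"dx":0,"dy":0,"dz":0,"turn":0,"jaw":0.5}
  ]
}}

```text
time_s: 20.07
eef_pos: [0.5254, -0.1978, 0.2755]
tcp_rot: [3.088, 0.501, 0.136]
ft_force: [-0.9, -2.1, -0.2]
opening: 0.0464
```

Run:
```python
from h import *
st()
a=read_camera('scene');b=read_camera('side');S=camera_info('scene');D=camera_info('side')
np.save('pics/aF.npy',a);np.save('pics/bF.npy',b)
f=lambda im,q,k,h=300:cv2.resize(im[int(q[1]-37*k):int(q[1]+38*k),int(q[0]-50*k):int(q[0]+50*k)],(400,h),interpolation=cv2.INTER_CUBIC)
st_=[.553,-.315,.08];la=[.49,.035,.01]
for c in (S,D): print([np.round(proj(c,p),1) for p in (st_,la)])
save('final',np.vstack([np.hstack([f(a,proj(S,st_),1),f(a,proj(S,la),1)]),np.hstack([f(b,proj(D,st_),.8),f(b,proj(D,la),.8)])]))
```

```text
20.07 pos [ 0.5254 -0.1978  0.2755] toolz [ 0.0871  0.0033 -0.9962] yaw 18.48 F [-0.9 -2.1 -0.2] M [-0.12  0.21 -0.01] op 0.0464
[array([185.3, 274.8]), array([315.3, 217.7])]
[array([403.4, 250.5]), array([306.8, 208.6])]
```

The picture limit is reached, so I'll check in numbers: compare the stand region with the start images, and locate the latch by mask.

Run:
```python
from h import *
S=camera_info('scene');D=camera_info('side')
for nm,ci,x0,y0,x1,y1 in (('scene',S,180,245,212,285),('side',D,385,228,408,262)):
    for k,fn in (('start',nm+'0'),('end',{'scene':'aF','side':'bF'}[nm])):
        im=np.load('pics/%s.npy'%fn).astype(int)[y0:y1,x0:x1]
        g=(im[...,1]>1.25*im[...,0])&(im[...,1]>1.25*im[...,2])
        ys,xs=np.nonzero(g);i=ys<=ys.min()+2
        vx,vy,_,_=cv2.fitLine(np.float32(np.c_[xs,ys]),cv2.DIST_L2,0,.01,.01).ravel()
        print(nm,k,'n',len(xs),'ctr',xs.mean()+x0,ys.mean()+y0,'top',ys.min()+y0,'bottom',ys.max()+y0,'axis',round(np.degrees(np.arctan2(vy,vx))%180,1))
t=np.radians(3.35);u=np.array([np.cos(t),np.sin(t)]);n=np.array([-u[1],u[0]])
for nm,ci,fn in (('scene',S,'aF'),('side',D,'bF')):
    im=np.load('pics/%s.npy'%fn).astype(int);q=proj(ci,[.475,.035,.01])
    X,Y=int(q[0]),int(q[1]);sub=im[Y-35:Y+35,X-45:X+45]
    m=((sub[...,2]-sub[...,0])<22).astype(np.uint8)
    N,L,stt,c=cv2.connectedComponentsWithStats(m)
    for k in range(1,N):
        if 40<stt[k,4]<900:
            pts=np.argwhere(L==k)[:,::-1]+[X-45,Y-35]
            W=np.array([onz(ci,*p,.010)[:2] for p in pts]);U=W@u-.5223;V=W@n-.0074
            print(nm,k,stt[k,4],'u range',np.round([U.min(),U.max()],3),'ctr',np.round([(U.min()+U.max())/2,V.mean()],3),'n',np.round([V.min(),V.max()],3),'box',np.round(np.array(cv2.minAreaRect(np.float32(W*1000))[1]),0))
```

```text
scene start n 176 ctr 193.0568181818182 266.51704545454544 top 256 bottom 277 axis 71.3
scene end n 180 ctr 193.27777777777777 266.6611111111111 top 256 bottom 277 axis 71.4
side start n 107 ctr 397.06542056074767 243.94392523364485 top 235 bottom 253 axis 98.7
side end n 104 ctr 397.09615384615387 243.91346153846155 top 235 bottom 253 axis 97.7
scene 1 487 u range [-0.231 -0.157] ctr [-0.194 -0.006] n [-0.067  0.081] box [134.  72.]
scene 2 171 u range [-0.091 -0.019] ctr [-0.055  0.   ] n [-0.013  0.013] box [72. 25.]
scene 3 50 u range [-0.006  0.035] ctr [0.014 0.093] n [0.08  0.107] box [13. 46.]
scene 4 236 u range [-0.1   -0.015] ctr [-0.058 -0.119] n [-0.15  -0.097] box [25. 96.]
scene 6 42 u range [0.017 0.039] ctr [ 0.028 -0.075] n [-0.086 -0.066] box [19. 16.]
side 1 755 u range [-0.005  0.131] ctr [0.063 0.004] n [-0.048  0.056] box [135. 104.]
side 2 87 u range [-0.018  0.041] ctr [0.012 0.09 ] n [0.071 0.107] box [25. 60.]
side 3 148 u range [-0.094 -0.025] ctr [-0.059 -0.002] n [-0.017  0.015] box [70. 31.]
side 4 755 u range [-0.094  0.057] ctr [-0.019 -0.126] n [-0.192 -0.069] box [147.  79.]
side 5 366 u range [-0.233 -0.17 ] ctr [-0.202 -0.013] n [-0.074  0.067] box [141.  58.]
```

```bash
python3 -c "
from rig import *
print(finish_job())"
```

```text
the job is handed in; nothing more can be done
None
```

The latch is out of the track and on the mat, the pick is back in its place in the stand, and the job is handed in (no verdict is given). I took the square-handled pick, lowered it through the slot into the eye, and pulled the latch slowly past the noses. After unhooking and lifting clear, I put the pick back in the same hole. It took about 20 s of the 72 s.

**Last checks:**
- **Latch:** its middle is about 55 to 59 mm before the mouth and within 2 mm of the centre line, by the scene and side cameras. Both views showed it lying flat just before I lifted the pick out.
- **Pick:** its handle is within 0.3 px and about 1° of where it was at the start, in both cameras.
- **Force:** the wrist reading was never above about 3.5 N at the end of a move, and the gripper did not come near the latch.

**What went wrong or was not checked:**
- My first estimate of the stand was about 2.5 mm off. I caught this in a close view and corrected it before putting the pick back.
- The tool drifted to a tilt of 4 to 5° on the way; I allowed for it, and it caused no contact trouble.
- The last picture could not be viewed because the viewer limit was reached, so the final checks are by numbers only. I did not re-measure the hasps, awl, screwdriver or jar.

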